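# Load and pin the spice jar shaker

### The arm

A 7-joint arm with a two-finger parallel gripper is mounted at the origin on the work surface. World frame = base frame: x ahead of the robot, y to its left, z up, the work surface at z = 0. Lengths are in m, angles in rad, forces in N, time in s.
With the tool pointing down it reaches from about 0.425 to 0.925 m from the base axis. Payload 6.8 kg.
Tool frame: the origin (TCP) lies at the centre of the arm's flange, where the gripper is bolted on; the fingertips stand 173 mm ahead of it and the grasp point (between the pads) lies 155 mm ahead of it (r.hold_point_z is the distance from the TCP to the grasp point, in m); z points along the fingers, x is the direction in which the jaws open and shut, and the axes are right-handed (so a half turn about z gives the same grasp; the last joint's range is limited). The gripper opens to 85 mm and grips with 20 to 120 N. Pads are 22 mm wide; open, the fingers measure 114 mm over their backs; the gripper's body (76 mm by 85 mm) begins 54 mm behind the grasp point. The pads swing forward as they close: fully open they stand 13 mm farther back than shut.
Start: joints at [-1.271, 0.477, 0.022, 1.555, -0.011, 1.109, -0.083], TCP at [0.268, 0.62, 0.405] pointing down, gripper open.
Joint ranges: [-2.96, 2.96], [-0.34, 2.1], [-1.41, 1.46], [0.24, 2.44], [-1.37, 4.51], [0.17, 1.92], [-2.96, 2.96]. Speed limits (rad/s): [2.39, 2.39, 3.14, 3.14, 3.14, 3.14, 3.14].

### API

Orientations are given as a rotation vector (axis times angle).
In Python, from bench import r gives the robot as it stands.
- The arm moves only by the tool apply_moves, never from a script. Its arguments are lists of equal length, an entry for each row: "dp": the shift along the tool's x, y, z scaled (see below), a list of three; "twist": the turn, a rotation vector about the tool's x, y, z scaled (see below), a list of three; "jaw": the closure in counts, from 0 (fully open) to 255 (shut). In form: {"dp": [[x, y, z], ...], "twist": [[rx, ry, rz], ...], "jaw": [jaw, ...]}. A call has 1 to 20 rows; each row shifts and turns the pose as measured when the row begins, along the tool's axes as they then stand; what a row does not reach is not made up. The controller multiplies each number of a shift by 12 cm and each number of a turn by 120 degrees. A row lasts 1/10 s, in which the tool goes at most 50 mm and 8.59 degrees, less where a joint would pass 70% of its speed; a pose out of reach is approached as far as the arm can. A call with a number of a shift or a turn outside -1 to 1 is refused whole. A call with a gripper value outside its range is refused whole. The fingers move at their own pace and stop on an object; "grip_force" is the grip in N (left out, the last holds). Time passes only in rows, so rows that do not move let the fingers close. It gives the time, the measured TCP pose, the force and the opening at its end, in the units of the state.
- r.get_obs(): the state, without advancing time (a new reading comes with each control period).
- r.grab_frame(name): name is "side" or "top"; returns a dict with "color" (420x560x3 uint8, red, green, blue), "z_map" (420x560 float32, m along the optical axis (not along the pixel's ray), 0 where there is no reading), "intrinsics" (3x3 intrinsics, pixels), "R" (3x3) and "t" (3): a world point X has camera coordinates R X + t. Camera axes: x right, y down, z forward; pixel columns grow to the right and rows downward; lengths in m; the calibration is good to about 2 mm. A picture is of the moment at which its call begins.
- r.hand_in(): hands the job in, once; it reports no verdict.
The state is a dict: "clock": time; "joints": joint angles; "qvel": joint speeds; "tau": joint torques, N m; "tcp_pos": TCP position; "orientation": TCP orientation; "contact_force": force on the tool from outside, world axes, zero at the start; "moment": the same for the moment, N m; "grip_width": finger opening in m.
Only numpy, scipy, OpenCV 4.12 (cv2) and the standard library are available. Lean on these libraries where they do the work, as an engineer would, in place of code of your own. Each camera call takes 0.05 s, during which the arm holds its last target.

### The job

Get the spice shaker ready to run: stand every small spice jar from the counter upright in its own pocket of the blue shaker, then lay the yellow hold-down bar over the pin so that it lies flat on the post's shoulder, lengthwise over both pairs of jars, then slide the hairpin clip's straight leg through the hole in the pin until the sprung leg snaps fully home round the shank. Also turn the green counter knob anticlockwise back to its zero stop and turn the black dial exactly four clicks clockwise from its off stop. Leave the other things on the counter where they are.

Things in the scene. Friction and masses are not known exactly. Their poses are not given: they have to be found in the camera images.
- shaker: blue jar shaker fixed on the counter, housing 150 (x) x 250 (y) x 30 tall, origin under its centre. On it four square pockets, two each side (y) of a vertical steel post at the origin: column 28 diameter up to 105, shoulder flange 44 diameter with top at 112, then the pin, shank 22 diameter, coned top at 143 (heights above the counter). The pin's hole runs through along shaker x, 9 wide, 9 high
- pin_hole (a point): centre of the cross hole in the pin, 128 above the counter; axes as the shaker's, x along the hole
- pocket0 (a point): centre of the floor of one square jar pocket (50 x 50, 14 deep, floor 30 above the counter); at shaker x -32, y -70 mm
- pocket1 (a point): centre of the floor of one square jar pocket (50 x 50, 14 deep, floor 30 above the counter); at shaker x -32, y +70 mm
- pocket2 (a point): centre of the floor of one square jar pocket (50 x 50, 14 deep, floor 30 above the counter); at shaker x +32, y -70 mm
- pocket3 (a point): centre of the floor of one square jar pocket (50 x 50, 14 deep, floor 30 above the counter); at shaker x +32, y +70 mm
- jar0_c (a point): centre of a spice jar (turmeric orange contents), half-way up; z along its axis. Jar 44 diameter, 80 tall, red lid 45.6 diameter over the top 18; about 150 g. Two to four jars are present, None if absent
- jar1_c (a point): centre of a spice jar (dark red contents), half-way up; z along its axis. Jar 44 diameter, 80 tall, red lid 45.6 diameter over the top 18; about 150 g. Two to four jars are present, None if absent
- jar2_c (a point): centre of a spice jar (brown contents), half-way up; z along its axis. Jar 44 diameter, 80 tall, red lid 45.6 diameter over the top 18; about 150 g. Two to four jars are present, None if absent
- jar3_c (a point): centre of a spice jar (olive yellow contents), half-way up; z along its axis. Jar 44 diameter, 80 tall, red lid 45.6 diameter over the top 18; about 150 g. Two to four jars are present, None if absent
- bar_center (a point): centre (half-way up) of the loose yellow hold-down bar, 60 (its x) x 180 (its y) x 10 thick, lying flat, about 250 g, with a 32 x 32 square hole through the middle that goes over the pin; can be pinched across its 60 width beside the hole. Seated, its underside is on the shoulder, 112 above the counter (2 above the jar lids), its y along the shaker's y
- clip_grip (a point): centre of the hairpin clip's red grip, 22 (x) x 26 (y) x 14 tall. x points along the legs to their tips, z up as it lies. Wire 5 thick, flush with the grip's underside: leg axes 4.5 below this point. Straight leg at y -6.5, tip 76 ahead; wavy sprung leg (about 0.7 N m/rad, hinge 13 ahead) beside it on +y, tip 69 ahead; pushing home takes 5 to 10 N. Small eye to 22 behind. 72 g
- clip_seat (a point): point on the straight leg's axis, 40 ahead of the grip's centre, that comes to the middle of the pin's hole when the clip is fully home (straight leg through the hole, wavy leg snapped round the outside of the shank); same axes as the clip
- control_box: blue control box fixed to the counter, 215 (x) x 125 (y) x 70 tall, origin under its centre; carries the green counter reset knob (towards -x) and the black click dial (towards +x), 95 apart
- counter (a joint): green counter reset knob, rad, 0 at its zero stop, growing as it is turned clockwise seen from above, up to 3.5; light steady friction (0.03 N m), stays where left
- counter_grip (a point): on the axis of the counter reset knob, half-way up its bar grip (bar 42 long along this point's x, 14 wide, its top 11 above this point, its foot 21 below on a disc 44 diameter); turns with the knob
- dial (a joint): black click dial, rad: 0 at its off stop (where it starts), growing as it is turned clockwise seen from above; a spring detent holds it at every 20 degrees (0.349 rad) up to 7 clicks; it takes about 0.1 N m to go over a click
- dial_grip (a point): on the axis of the click dial, half-way up its bar grip (same shape as the counter's knob); turns with the dial
- oil_bottle: loose bystander: amber oil bottle, 52 diameter, 150 tall; origin at the centre of its underside as it stands; leave alone
- green_tin: loose bystander: small green tin, 60 diameter, 70 tall; origin at the centre of its underside as it stands; leave alone
- carton: loose bystander: small cardboard carton, 70 x 50 x 90 tall; origin at the centre of its underside as it stands; leave alone
- scoop: loose bystander: spoon lying on the counter; leave alone
- label_roll: loose bystander: paper label roll, 70 diameter, 30 tall; origin at the centre of its underside as it stands; leave alone
- big_jar: loose bystander: large clear jar with a red lid, 80 diameter, 120 tall; origin at the centre of its underside as it stands; leave alone
Mind the look-alikes: they are no part of the job. Leave any purple or turquoise look-alike of the part that bears jar2_c alone.

How it is judged:
By the outcome, as a careful person would: the job done as asked, in the order asked, and still so for the second after the job is handed in, with the robot touching nothing.
Of jar0, jar1, jar2, jar3 only 2 to 4 are there at a start; the rules pass over those that are not, and their reading is None.
At some moment in a run one of bar, clip may be knocked a few centimetres aside while the robot is not near it.
It also fails if it takes over 210 s, if anything falls off the work surface, if the arm or the gripper's body presses on something with over 40 N, if the wrist force passes 120 N, or if a joint passes its speed limit or range.

## Working session

There is one attempt and no reset: what is moved stays moved. The work goes in short steps, Python scripts to look and compute and a tool call to move; the robot and the scene stay as the last step left them, time stands still between calls to the robot, and variables do not carry over. Pictures are saved under pics/ and viewed, and the job is handed in when it is done.

Besides the shell and the picture viewer there is one more tool, called as a command line: name --argument value ..., lists and objects as JSON in quotes. apply_moves: Moves the arm, as the interface text tells. Shifts and turns lie within -1 to 1; 1 stands for 12 cm of shift or 120 degrees of turn. Its arguments: {"type":"object","properties":{"dp":{"type":"array"},"twist":{"type":"array"},"jaw":{"type":"array"},"grip_force":{"type":"number"}},"required":["dp","twist","jaw"]}

```bash
ls; mkdir -p pics
cat > h.py <<'E'
import numpy as np, cv2
from bench import r
def snap(n,f):
    d=r.grab_frame(n); cv2.imwrite('pics/'+f,d['color'][:,:,::-1]); np.savez('pics/'+f[:-4]+'.npz',**d); return d
def load(f): return dict(np.load('pics/'+f+'.npz'))
def ray(d,u,v,z):
    K=d['intrinsics'];R=d['R'];t=d['t']
    c=-R.T@t; w=R.T@np.linalg.solve(K,np.array([u,v,1.]))
    return c+w*(z-c[2])/w[2]
def cloud(d):
    K=d['intrinsics'];R=d['R'];t=d['t'];z=d['z_map']
    v,u=np.mgrid[:z.shape[0],:z.shape[1]]
    P=np.stack([(u-K[0,2])/K[0,0]*z,(v-K[1,2])/K[1,1]*z,z],-1)
    return (P-t)@R
def proj(d,X):
    c=d['R']@np.asarray(X)+d['t']; p=d['intrinsics']@c; return p[:2]/p[2]
E
python3 - <<'E'
from h import *
print(r.get_obs(), r.hold_point_z)
for n in ['top','side']:
    d=snap(n,n+'0.png'); print(n,d['intrinsics'],-d['R'].T@d['t'],d['R'])
E
```

```text
pics
{'clock': 0.0, 'joints': array([-1.2710771 ,  0.47781319,  0.02236256,  1.55643696, -0.0114994 ,
        1.1093118 , -0.0830481 ]), 'qvel': array([ 0.00121652,  0.00019597, -0.00026374, -0.00241949, -0.00118496,
        0.00040893,  0.00119248]), 'tau': array([-8.49341359e-04, -5.96459413e+01,  1.60752095e+00, -2.81205386e+01,
        1.23738527e-02,  9.10616247e-03,  2.01133821e-05]), 'tcp_pos': array([0.26760624, 0.61939183, 0.40372322]), 'orientation': array([ 2.62426657e+00,  1.72502603e+00, -2.27968078e-03]), 'contact_force': array([ 0.11256587, -0.30020393,  0.96259317]), 'moment': array([-0.01104826,  0.0124649 ,  0.00104734]), 'grip_width': 0.08527383370536665} 0.1547
top [[388.29800578   0.         269.68371089]
 [  0.         388.29800578 210.61627588]
 [  0.           0.           1.        ]] [0.43122183 0.0041374  0.97467634] [[-0.00674367 -0.99995604  0.00651467]
 [-0.99223896  0.00588242 -0.12420644]
 [ 0.12416266 -0.00730172 -0.99223501]]
side [[385.39299128   0.         275.92455176]
 [  0.         385.39299128 205.48340186]
 [  0.           0.           1.        ]] [ 0.41243277 -0.77820827  0.54352631] [[ 0.98391195 -0.17856536 -0.00562941]
 [-0.08988018 -0.46752455 -0.87939886]
 [ 0.15439829  0.86575701 -0.47605248]]
```

View pics/top0.png

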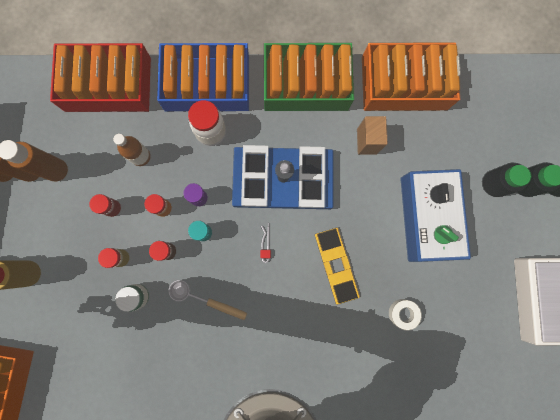

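View pics/side0.png

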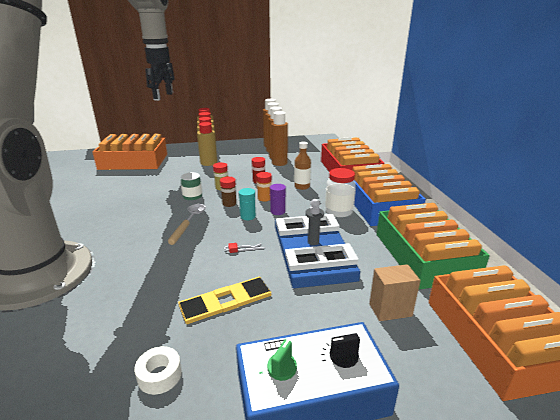

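Run:
```python
from h import *
d=load('top0'); im=d['color']
def crop(im,x0,y0,x1,y1,s,f):
    c=im[y0:y1,x0:x1,::-1]; cv2.imwrite('pics/'+f,cv2.resize(c,None,fx=s,fy=s,interpolation=cv2.INTER_CUBIC))
crop(im,80,175,340,315,3,'c1.png')
crop(im,220,130,480,270,3,'c2.png')
s=load('side0'); crop(s['color'],160,140,360,280,4,'c3.png')
P=cloud(d)
for n,(u,v) in dict(j1=(102,204),j2=(156,204),j3=(110,257),j4=(161,250),sh=(283,178),pin=(284,169),bar=(337,265),clip=(266,255),ctop=(440,185),knob=(445,235)).items(): print(n,P[v,u].round(4))
hsv=cv2.cvtColor(im,cv2.COLOR_RGB2HSV)
m=((hsv[...,0]<8)|(hsv[...,0]>172))&(hsv[...,1]>150)&(hsv[...,2]>90)
n,l,st,c=cv2.connectedComponentsWithStats(m.astype(np.uint8))
for i in range(1,n):
    if st[i,4]>20 and st[i,4]<600: print('red',c[i].round(1),st[i],ray(d,*c[i],0.08).round(4))
```

```text
j1 [0.5612 0.3874 0.0781]
j2 [0.5602 0.2614 0.0802]
j3 [0.4387 0.3629 0.0793]
j4 [0.4538 0.2472 0.079 ]
sh [ 0.6142 -0.033   0.1084]
pin [ 0.6275 -0.0341  0.1404]
bar [ 0.4158 -0.1697 -0.    ]
clip [0.4416 0.0069 0.0127]
ctop [ 0.5976 -0.3936  0.1003]
knob [ 0.4827 -0.3972  0.1018]
red [ 99.  203.4] [ 90 195  19  18 277] [0.5624 0.3935 0.08  ]
red [153.9 203.4] [145 194  19  19 276] [0.5617 0.2664 0.08  ]
red [158.7 250.3] [149 241  20  19 296] [0.4532 0.2523 0.08  ]
red [107.9 257.5] [ 99 248  19  20 293] [0.4375 0.3674 0.08  ]
red [265.  253.5] [261 250   9   8  72] [0.4443 0.0089 0.08  ]
```

View pics/c1.png

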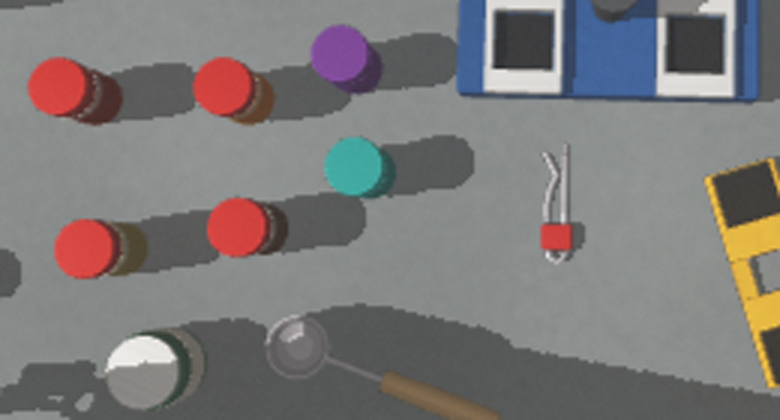

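View pics/c2.png

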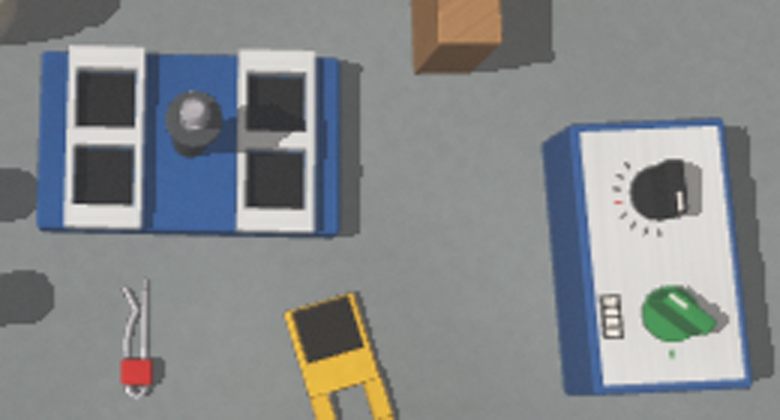

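View pics/c3.png

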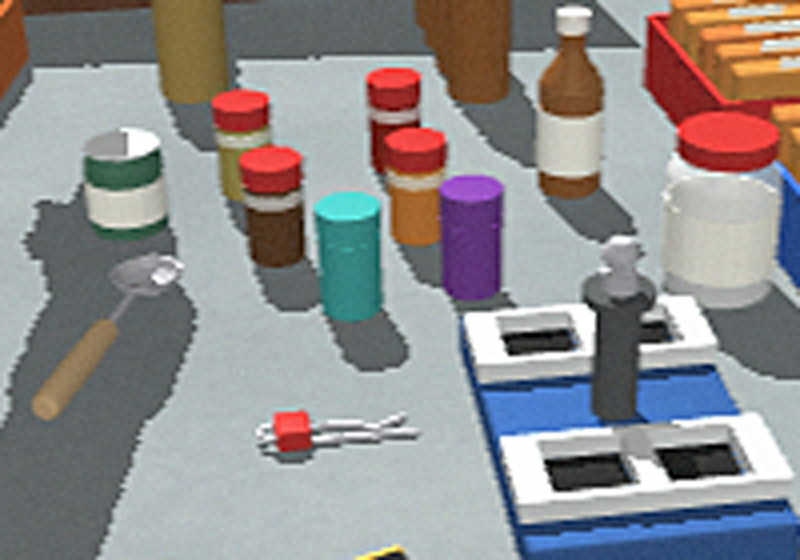

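```bash
cat > meas.py <<'E'
from h import *
def run(tag):
    d=snap('top',tag+'.png'); im=d['color']; P=cloud(d); X,Y,Z=P[...,0],P[...,1],P[...,2]
    hsv=cv2.cvtColor(im,cv2.COLOR_RGB2HSV).astype(int); H,S,V=hsv[...,0],hsv[...,1],hsv[...,2]
    return d,P,H,S,V
def comps(m,lo=15):
    n,l,st,c=cv2.connectedComponentsWithStats(m.astype(np.uint8))
    return [(l==i,c[i],st[i]) for i in range(1,n) if st[i,4]>=lo]
def rect(d,mask,z):
    v,u=np.nonzero(mask); cs,_=cv2.findContours(mask.astype(np.uint8),cv2.RETR_EXTERNAL,cv2.CHAIN_APPROX_NONE)
    c=max(cs,key=len)[:,0]; w=np.array([ray(d,a,b,z)[:2] for a,b in c])
    return cv2.minAreaRect((w*1000).astype(np.float32)), w
E
python3 - <<'E'
from meas import *
d,P,H,S,V=run('top1'); Z=P[...,2]
red=((H<8)|(H>172))&(S>150)&(V>60)
for m,c,s in comps(red,60):
    if 0.06<np.median(Z[m])<0.085:
        mm=m&(abs(Z-0.08)<0.006); print('lid',c.round(1),ray(d,*c,.08)[:2].round(4),P[mm].mean(0).round(4))
# shaker blocks
m=(abs(Z-0.044)<0.005)&(P[...,0]>.52)&(P[...,0]<.75)&(abs(P[...,1]+.03)<.17)
for k,c,s in comps(m,100):
    rr=cv2.minAreaRect((P[k][:,:2]*1000).astype(np.float32)); print('block',c.round(1),s[4],rr,np.median(Z[k]))
m=(V>170)&(S<60)&(P[...,0]>.52)&(P[...,0]<.75)&(abs(P[...,1]+.03)<.17)
for k,c,s in comps(m,100): print('white',c.round(1),s,rect(d,k,.044)[0])
m=(H>95)&(H<125)&(S>120)&(P[...,0]>.5)&(P[...,0]<.75)&(abs(P[...,1]+.03)<.17)
for k,c,s in comps(m,100): print('blue',c.round(1),s[4],rect(d,k,.03)[0],np.median(Z[k]))
m=(Z>.1)&(P[...,0]>.52)&(P[...,0]<.75)&(abs(P[...,1]+.03)<.1)
for k,c,s in comps(m,5):
    k2=k&(abs(Z-.112)<.006); print('post',s,P[k2].mean(0),np.ptp(P[k2],axis=0),'pin',P[k&(Z>.13)].mean(0))
yel=(H>18)&(H<32)&(S>150)&(V>120)&(P[...,2]<.05)&(P[...,0]<.55)&(abs(P[...,1]+.16)<.12)
yel2=cv2.morphologyEx(yel.astype(np.uint8),cv2.MORPH_CLOSE,np.ones((25,25)))>0
for k,c,s in comps(yel2,100): print('bar',c,s,rect(d,k,.01)[0])
g=(H>50)&(H<85)&(S>120)&(P[...,1]<-.3)&(P[...,1]>-.48)
for k,c,s in comps(g,30):
    kk=k&(Z>.097); print('knob',c,s,P[kk].mean(0),cv2.minAreaRect((P[kk][:,:2]*1000).astype(np.float32)))
b=(Z>.095)&(P[...,1]<-.3)&(P[...,1]>-.48)&(P[...,0]>.4)&(P[...,0]<.65)
for k,c,s in comps(b,20): print('bars',c,s,P[k].mean(0),cv2.minAreaRect((P[k][:,:2]*1000).astype(np.float32)))
for k,c,s in comps(red,30):
    if Z[k].mean()<.03: print('clip',c,s,rect(d,k,.014)[0],ray(d,*c,.014))
b=(abs(Z-.07)<.006)&(P[...,1]<-.28)&(P[...,1]>-.52)&(P[...,0]>.35)&(P[...,0]<.7)
for k,c,s in comps(b,200): print('box',s,cv2.minAreaRect((P[k][:,:2]*1000).astype(np.float32)))
from scipy.spatial.transform import Rotation as Ro
o=r.get_obs(); print(Ro.from_rotvec(o['orientation']).as_matrix().round(3))
crop=lambda a,f,s: cv2.imwrite('pics/'+f,cv2.resize(a[:,:,::-1],None,fx=s,fy=s,interpolation=cv2.INTER_CUBIC))
crop(d['color'][160:270,400:480],'k1.png',6); crop(d['color'][210:275,240:370],'k2.png',6)
E
```

```text
lid [103.6  83.2] [0.8555 0.3965] [0.8155 0.4114 0.0748]
lid [ 99.  203.4] [0.5623 0.3936] [0.5623 0.3938 0.0797]
lid [154.  203.4] [0.5616 0.2663] [0.5617 0.2663 0.0797]
lid [158.7 250.3] [0.4532 0.2522] [0.4534 0.2524 0.0796]
lid [107.9 257.5] [0.4375 0.3674] [0.4375 0.3676 0.0796]
block [254.2 175.2] 743 ((636.5294799804688, 34.4263801574707), (62.03738021850586, 150.44094848632812), 88.43893432617188) 0.04368672283470314
block [311.5 176.7] 763 ((632.7672119140625, -105.54928588867188), (62.21269226074219, 150.45030212402344), 88.58149719238281) 0.04366910101040587
white [254.1 174.8] [241 145  27  61 696] ((636.3539428710938, 34.413482666015625), (61.372982025146484, 150.43484497070312), 88.42484283447266)
white [312.6 175.6] [299 146  26  61 607] ((632.7788696289062, -105.28538513183594), (61.63113021850586, 149.90660095214844), 88.61730194091797)
blue [237.  176.8] 462 ((635.779052734375, 77.57913970947266), (20.281932830810547, 144.40560913085938), 88.04011535644531) 0.02959308855117007
blue [284.6 180. ] 1134 ((632.4771118164062, -40.71345520019531), (69.98711395263672, 147.
[... 948 characters left out ...]
2060547, 14.980290412902832), 4.945774078369141)
bars [448.19205298 233.46357616] [439 226  20  16 151] [ 0.48579075 -0.40206826  0.10716439] ((486.20159912109375, -403.4933776855469), (41.73628616333008, 15.786664962768555), 48.653751373291016)
clip [265.  253.5] [261 250   9   8  72] ((445.2308044433594, 9.313324928283691), (19.69582748413086, 17.113630294799805), 89.62236785888672) [0.44522177 0.00930308 0.014     ]
box [ 409  169   62   93 4148] ((533.790283203125, -402.2021179199219), (214.84469604492188, 127.01692962646484), 2.322068452835083)
[[ 0.397  0.918 -0.   ]
 [ 0.918 -0.397 -0.001]
 [-0.001  0.    -1.   ]]<stdin>:23: RuntimeWarning: Mean of empty slice.
  ret = um.true_divide(
```

View pics/k1.png

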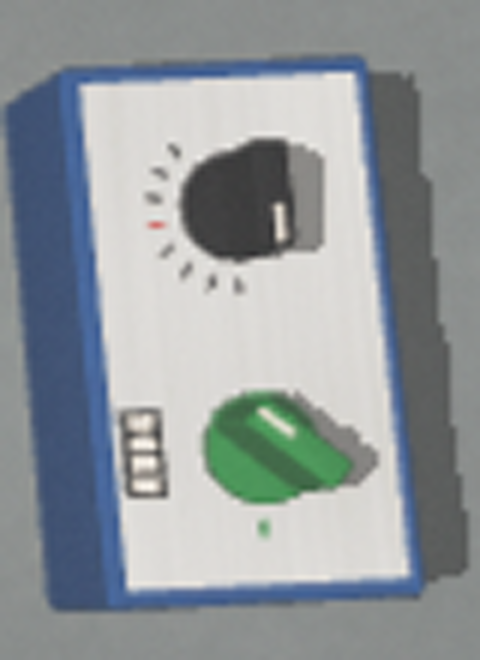

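View pics/k2.png

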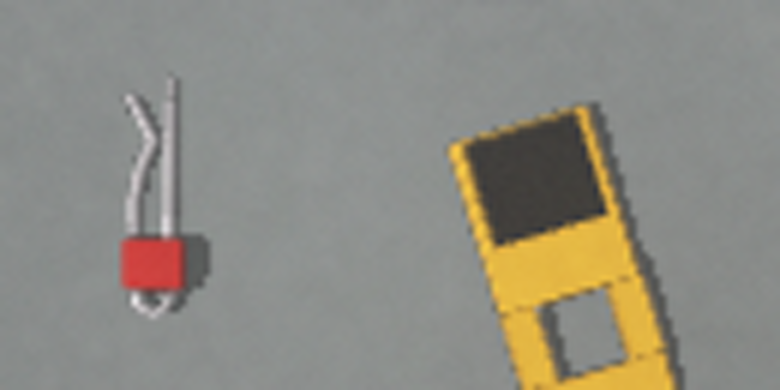

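```bash
cat > go.py <<'E'
import sys
from h import *
from scipy.spatial.transform import Rotation as Ro
def need(x=None,y=None,z=None,psi=None):
    """grasp-point target -> error in tool units now"""
    o=r.get_obs(); R=Ro.from_rotvec(o['orientation']).as_matrix(); g=o['tcp_pos']+R[:,2]*r.hold_point_z
    p=np.degrees(np.arctan2(R[1,0],R[0,0]))
    T=np.array([g[i] if a is None else a for i,a in enumerate((x,y,z))])
    psi=p if psi is None else psi
    c,s=np.cos(np.radians(psi)),np.sin(np.radians(psi)); Rd=np.array([[c,s,0],[s,-c,0],[0,0,-1.]])
    tw=Ro.from_matrix(R.T@Rd).as_rotvec(degrees=True)
    dw=T-g
    print('t %.2f g %s psi %.2f w %.4f F %s'%(o['clock'],g.round(4),p,o['grip_width'],o['contact_force'].round(1)))
    print(' twist/120',(tw/120).round(4),'rows',round(np.abs(tw).max()/8.59,1),' d(now)/.12',(R.T@dw/.12).round(4),' d(after)/.12',(Rd.T@dw/.12).round(4),'rows',round(np.linalg.norm(dw)/.05,1))
if __name__=='__main__':
    a=[None if v=='-' else float(v) for v in sys.argv[1:]]; need(*a)
E
python3 go.py 0.5623 0.3937 0.15 88.5
```

```text
t 0.15 g [0.2676 0.6193 0.2493] psi 66.63 w 0.0854 F [-0.4 -0.7 -0.2]
 twist/120 [-1.000e-04  6.000e-04 -1.822e-01] rows 2.5  d(now)/.12 [-0.7502  3.      0.8286]  d(after)/.12 [-1.8148  2.5043  0.8273] rows 7.7
```

apply_moves --dp '[[0, 0, 0], [0, 0, 0], [0, 0, 0]]' --twist '[[0, 0, -0.061], [0, 0, -0.061], [0, 0, -0.061]]' --jaw '[60, 60, 60]' --grip_force 40

```text
clock: 0.45
tcp_pos: [0.2672, 0.6192, 0.4025]
orientation: [2.233, 2.207, -0.005]
contact_force: [0.2, 0.1, 0.8]
grip_width: 0.0654
```

```bash
python3 go.py 0.5623 0.3937 0.15 88.5; python3 -c "
from h import *; print(r.get_obs()['joints'])"
```

```text
t 0.45 g [0.267  0.6186 0.2478] psi 89.31 w 0.0654 F [0.2 0.1 0.8]
 twist/120 [-0.0004  0.0019  0.0068] rows 0.1  d(now)/.12 [-1.8415  2.4834  0.8207]  d(after)/.12 [-1.8093  2.5087  0.8154] rows 7.7
[-1.21238466  0.48049957 -0.06204489  1.55291773  0.03235239  1.11320751
  0.27698611]
```

apply_moves --dp '[[-0.18, 0.25, 0.08], [-0.18, 0.25, 0.08], [-0.18, 0.25, 0.08], [-0.18, 0.25, 0.08], [-0.18, 0.25, 0.08], [-0.18, 0.25, 0.08], [-0.18, 0.25, 0.08], [-0.18, 0.25, 0.08], [-0.18, 0.25, 0.08], [-0.18, 0.25, 0.08], [0, 0, 0]]' --twist '[[0, 0, 0.005], [0, 0, 0], [0, 0, 0], [0, 0, 0], [0, 0, 0], [0, 0, 0], [0, 0, 0], [0, 0, 0], [0, 0, 0], [0, 0, 0], [0, 0, 0]]' --jaw '[60, 60, 60, 60, 60, 60, 60, 60, 60, 60, 60]'

```text
clock: 1.55
tcp_pos: [0.5719, 0.3904, 0.2982]
orientation: [2.235, 2.207, -0.015]
contact_force: [0.3, -1.1, -0.0]
grip_width: 0.0655
```

```bash
python3 go.py 0.5623 0.3937 0.048 88.5
```

```text
t 1.55 g [0.5709 0.3893 0.1435] psi 89.29 w 0.0655 F [ 0.3 -1.1 -0. ]
 twist/120 [-0.0029  0.0034  0.0066] rows 0.1  d(now)/.12 [ 0.0411 -0.0672  0.7961]  d(after)/.12 [ 0.0344 -0.0725  0.796 ] rows 1.9
```

apply_moves --dp '[[0.035, -0.072, 0], [0, 0, 0.2], [0, 0, 0.2], [0, 0, 0]]' --twist '[[-0.003, 0.003, 0.007], [0, 0, 0], [0, 0, 0], [0, 0, 0]]' --jaw '[60, 60, 60, 60]'

```text
clock: 1.95
tcp_pos: [0.56, 0.3973, 0.2492]
orientation: [-2.252, -2.188, -0.002]
contact_force: [0.2, 0.3, -0.7]
grip_width: 0.0654
```

```bash
python3 go.py 0.5623 0.3937 0.048 88.5
```

```text
t 1.95 g [0.56   0.3976 0.0945] psi 88.34 w 0.0654 F [ 0.2  0.3 -0.7]
 twist/120 [-0.0001 -0.0011 -0.0013] rows 0.0  d(now)/.12 [-0.033   0.0205  0.3877]  d(after)/.12 [-0.0322  0.0203  0.3878] rows 0.9
```

apply_moves --dp '[[-0.016, 0.01, 0.18], [-0.014, 0.008, 0.18], [0, 0, 0], [0, 0, 0]]' --twist '[[0, 0, 0], [0, 0, 0], [0, 0, 0], [0, 0, 0]]' --jaw '[60, 60, 60, 60]'

```text
clock: 2.35
tcp_pos: [0.5584, 0.3997, 0.2099]
orientation: [-2.244, -2.192, -0.01]
contact_force: [-0.3, 0.3, 0.5]
grip_width: 0.0654
```

```bash
python3 go.py 0.5623 0.3937 0.048 88.5
```

```text
t 2.35 g [0.5586 0.4009 0.0552] psi 88.66 w 0.0654 F [-0.3  0.3  0.5]
 twist/120 [ 0.0006 -0.0038  0.0013] rows 0.1  d(now)/.12 [-0.0596  0.0319  0.0594]  d(after)/.12 [-0.0591  0.0321  0.0598] rows 0.2
```

apply_moves --dp '[[0, 0, 0]]' --twist '[[0, 0, 0]]' --jaw '[60]'

```text
clock: 2.45
tcp_pos: [0.5581, 0.4006, 0.2113]
orientation: [-2.243, -2.193, -0.013]
contact_force: [-0.8, -0.4, 0.6]
grip_width: 0.065
```

apply_moves --dp '[[0, 0, 0]]' --twist '[[0, 0, 0]]' --jaw '[60]'

```text
clock: 2.55
tcp_pos: [0.5582, 0.4013, 0.2129]
orientation: [-2.242, -2.193, -0.016]
contact_force: [-0.1, 0.1, 0.4]
grip_width: 0.065
```

apply_moves --dp '[[-0.03, 0.015, 0]]' --twist '[[0, 0, 0]]' --jaw '[60]'

```text
clock: 2.65
tcp_pos: [0.5598, 0.3986, 0.2141]
orientation: [-2.241, -2.194, -0.019]
contact_force: [0.1, 0.6, -0.2]
grip_width: 0.0652
```

apply_moves --dp '[[0, 0, 0]]' --twist '[[0, 0, 0]]' --jaw '[60]'

```text
clock: 2.75
tcp_pos: [0.5605, 0.3979, 0.2149]
orientation: [-2.243, -2.194, -0.021]
contact_force: [0.1, 0.6, 0.5]
grip_width: 0.0652
```

```bash
python3 go.py 0.5623 0.3937 0.048 88.5
```

```text
t 2.75 g [0.5615 0.3998 0.0603] psi 88.73 w 0.0652 F [0.1 0.6 0.5]
 twist/120 [ 0.0028 -0.006   0.0019] rows 0.1  d(now)/.12 [-0.0521  0.0075  0.1015]  d(after)/.12 [-0.0508  0.0083  0.1021] rows 0.3
```

apply_moves --dp '[[-0.03, 0.004, 0.06], [-0.03, 0.004, 0.06], [-0.005, 0, 0.01]]' --twist '[[0.002, -0.004, 0.001], [0.001, -0.003, 0.001], [0, -0.001, 0]]' --jaw '[60, 60, 60]'

```text
clock: 3.05
tcp_pos: [0.5619, 0.3892, 0.1988]
orientation: [2.249, 2.188, -0.006]
contact_force: [0.9, -0.2, 0.8]
grip_width: 0.0655
```

```bash
python3 go.py 0.5623 0.3937 0.048 88.5
```

```text
t 3.05 g [0.5619 0.3884 0.0441] psi 88.43 w 0.0655 F [ 0.9 -0.2  0.8]
 twist/120 [ 0.      0.0024 -0.0006] rows 0.0  d(now)/.12 [ 0.044   0.0025 -0.0325]  d(after)/.12 [ 0.0441  0.0025 -0.0323] rows 0.1
```

apply_moves --dp '[[0.04, 0.002, -0.02], [0, 0, 0.005], [0, 0, 0.005], [0, 0, 0.005], [0, 0, 0.005], [0, 0, 0.005]]' --twist '[[0, 0.002, 0], [0, 0, 0], [0, 0, 0], [0, 0, 0], [0, 0, 0], [0, 0, 0]]' --jaw '[60, 60, 150, 150, 150, 150]'

```text
clock: 3.65
tcp_pos: [0.5622, 0.3946, 0.1989]
orientation: [2.252, 2.191, -0.002]
contact_force: [-1.3, 0.4, 5.0]
grip_width: 0.0435
```

```bash
python3 go.py 0.5623 0.3937 0.048 88.5
```

```text
t 3.65 g [0.5621 0.3944 0.0442] psi 88.43 w 0.0435 F [-1.3  0.4  5. ]
 twist/120 [-0.0004  0.0006 -0.0006] rows 0.0  d(now)/.12 [-0.0058  0.0017 -0.0313]  d(after)/.12 [-0.0058  0.0017 -0.0313] rows 0.1
```

apply_moves --dp '[[0, 0, -0.2], [0, 0, -0.35], [0, 0, -0.35], [0, 0, -0.35], [-0.05, 0, -0.1], [0, 0, 0]]' --twist '[[0, 0, 0], [0, 0, 0], [0, 0, 0], [0, 0, 0], [0, 0, 0], [0, 0, 0]]' --jaw '[150, 150, 150, 150, 150, 150]'

```text
clock: 4.25
tcp_pos: [0.5612, 0.3882, 0.363]
orientation: [-2.251, -2.191, 0.012]
contact_force: [0.1, -0.4, -1.1]
grip_width: 0.0437
```

```bash
python3 go.py 0.6684 0.0336 0.20 88.5
```

```text
t 4.25 g [0.5603 0.3873 0.2083] psi 88.47 w 0.0437 F [ 0.1 -0.4 -1.1]
 twist/120 [-0.0028  0.0026 -0.0002] rows 0.0  d(now)/.12 [-2.9223  0.9797  0.0797]  d(after)/.12 [-2.9232  0.978   0.0694] rows 7.4
```

apply_moves --dp '[[-0.2, 0.067, 0.01], [-0.33, 0.11, 0.01], [-0.33, 0.11, 0.01], [-0.33, 0.11, 0.01], [-0.33, 0.11, 0.01], [-0.33, 0.11, 0.01], [-0.33, 0.11, 0.01], [-0.33, 0.11, 0.01], [-0.2, 0.07, 0.01], [-0.05, 0.02, 0.01], [0, 0, 0.005]]' --twist '[[-0.003, 0.002, 0], [0, 0, 0], [0, 0, 0], [0, 0, 0], [0, 0, 0], [0, 0, 0], [0, 0, 0], [0, 0, 0], [0, 0, 0], [0, 0, 0], [0, 0, 0]]' --jaw '[150, 150, 150, 150, 150, 150, 150, 150, 150, 150, 150]'

```text
clock: 5.35
tcp_pos: [0.661, 0.0437, 0.3257]
orientation: [-2.234, -2.188, 0.041]
contact_force: [-0.2, 0.3, -1.6]
grip_width: 0.0435
```

```bash
python3 go.py 0.6684 0.0336 0.12 88.5
```

```text
t 5.35 g [0.6565 0.0425 0.1711] psi 88.81 w 0.0435 F [-0.2  0.3 -1.6]
 twist/120 [-0.0136  0.0042  0.0025] rows 0.2  d(now)/.12 [-0.068   0.1126  0.4232]  d(after)/.12 [-0.0712  0.1008  0.4256] rows 1.1
```

```bash
cat > go.py <<'E'
import sys
from h import *
from scipy.spatial.transform import Rotation as Ro
def need(x=None,y=None,z=None,psi=None):
    o=r.get_obs(); R=Ro.from_rotvec(o['orientation']).as_matrix(); g=o['tcp_pos']+R[:,2]*r.hold_point_z
    p=np.degrees(np.arctan2(R[1,0],R[0,0]))
    T=np.array([g[i] if a is None else a for i,a in enumerate((x,y,z))])
    psi=p if psi is None else psi
    c,s=np.cos(np.radians(psi)),np.sin(np.radians(psi)); Rd=np.array([[c,s,0],[s,-c,0],[0,0,-1.]])
    tw=Ro.from_matrix(R.T@Rd).as_rotvec(degrees=True)
    dw=T+[0,0,r.hold_point_z]-o['tcp_pos']
    print('t %.2f g %s psi %.2f w %.4f F %s'%(o['clock'],g.round(4),p,o['grip_width'],o['contact_force'].round(1)))
    print(' twist/120',(tw/120).round(4),'rows',round(np.abs(tw).max()/8.59,1),' dp/.12',(R.T@dw/.12).round(4),'after turn',(Rd.T@dw/.12).round(4),'rows',round(np.linalg.norm(dw)/.05,1))
if __name__=='__main__':
    a=[None if v=='-' else float(v) for v in sys.argv[1:]]; need(*a)
E
python3 go.py 0.6684 0.0336 0.12 88.5
```

```text
t 5.35 g [0.6565 0.0425 0.1711] psi 88.81 w 0.0435 F [-0.2  0.3 -1.6]
 twist/120 [-0.0136  0.0042  0.0025] rows 0.2  dp/.12 [-0.0793  0.0758  0.4238] after turn [-0.0827  0.0641  0.4251] rows 1.1
```

apply_moves --dp '[[-0.05, 0.05, 0.1], [-0.03, 0.02, 0.1], [0, 0, 0.05], [0, 0, 0.01]]' --twist '[[-0.012, 0.004, 0.002], [-0.002, 0, 0], [-0.001, 0, 0], [-0.001, 0, 0]]' --jaw '[150, 150, 150, 150]'

```text
clock: 5.75
tcp_pos: [0.6669, 0.0411, 0.2897]
orientation: [-2.239, -2.201, -0.003]
contact_force: [0.0, 0.0, -0.8]
grip_width: 0.0437
```

```bash
python3 go.py 0.6684 0.0336 0.076 88.5
```

```text
t 5.75 g [0.6669 0.0416 0.135 ] psi 89.02 w 0.0437 F [ 0.   0.  -0.8]
 twist/120 [-0.0001 -0.0014  0.0043] rows 0.1  dp/.12 [-0.0641  0.0137  0.4912] after turn [-0.0625  0.0142  0.4914] rows 1.2
```

apply_moves --dp '[[-0.065, 0.012, 0.05], [-0.01, 0, 0.1], [0, 0, 0.05], [0, 0, 0.01]]' --twist '[[0, -0.001, 0.004], [0, 0, 0], [0, 0, 0], [0, 0, 0]]' --jaw '[150, 150, 150, 150]'

```text
clock: 6.15
tcp_pos: [0.6679, 0.034, 0.2626]
orientation: [-2.246, -2.195, -0.001]
contact_force: [-0.7, -0.6, -0.5]
grip_width: 0.0435
```

```bash
python3 go.py 0.6684 0.0336 0.076 88.5
```

```text
t 6.15 g [0.6678 0.0343 0.1079] psi 88.68 w 0.0435 F [-0.7 -0.6 -0.5]
 twist/120 [-0.0003 -0.0008  0.0015] rows 0.0  dp/.12 [-0.0039  0.0043  0.2659] after turn [-0.0034  0.0042  0.2659] rows 0.6
```

apply_moves --dp '[[-0.004, 0.004, 0.08], [0, 0, 0.08], [0, 0, 0.04], [0, 0, 0.01]]' --twist '[[0, 0, 0], [0, 0, 0], [0, 0, 0], [0, 0, 0]]' --jaw '[150, 150, 150, 150]'

```text
clock: 6.55
tcp_pos: [0.6685, 0.0336, 0.2352]
orientation: [-2.246, -2.195, -0.001]
contact_force: [-0.1, 0.6, -2.0]
grip_width: 0.0433
```

```bash
python3 go.py 0.6684 0.0336 0.0745 88.5
```

```text
t 6.55 g [0.6684 0.0339 0.0805] psi 88.68 w 0.0433 F [-0.1  0.6 -2. ]
 twist/120 [-0.0003 -0.0009  0.0015] rows 0.0  dp/.12 [-0.0003 -0.0007  0.0501] after turn [-0.0002 -0.0007  0.0501] rows 0.1
```

Well centred. Lower the last 6 mm, release, and rise.

apply_moves --dp '[[0, 0, 0.04], [0, 0, 0.012], [0, 0, 0.005], [0, 0, 0.005]]' --twist '[[0, 0, 0], [0, 0, 0], [0, 0, 0], [0, 0, 0]]' --jaw '[150, 150, 150, 110]'

```text
clock: 6.95
tcp_pos: [0.6689, 0.0337, 0.2288]
orientation: [-2.246, -2.195, -0.003]
contact_force: [-0.2, -0.0, 0.1]
grip_width: 0.0485
```

```bash
python3 go.py 0.6684 0.0336 0.0745 88.5
```

```text
t 6.95 g [0.669  0.034  0.0741] psi 88.68 w 0.0485 F [-0.2 -0.   0.1]
 twist/120 [ 0.0003 -0.001   0.0015] rows 0.0  dp/.12 [-0.0009 -0.0044 -0.0032] after turn [-0.001  -0.0044 -0.0032] rows 0.0
```

apply_moves --dp '[[0, 0, 0], [0, 0, -0.1], [0, 0, -0.3], [0, 0, -0.3], [0, 0, -0.2], [0.1, -0.05, 0], [0.27, -0.13, 0], [0.32, -0.15, 0], [0.32, -0.15, 0], [0.32, -0.15, 0], [0.32, -0.15, 0], [0.17, -0.08, 0.1], [0.03, -0.02, 0.1], [0, 0, 0.03], [0, 0, 0.01]]' --twist '[[0, 0, 0], [0, 0, 0], [0, 0, 0], [0, 0, 0], [0, 0, 0], [0, 0, 0], [0, 0, 0], [0, 0, 0], [0, 0, 0], [0, 0, 0], [0, 0, 0], [0, 0, 0], [0, 0, 0], [0, 0, 0], [0, 0, 0]]' --jaw '[65, 65, 65, 65, 65, 65, 65, 65, 65, 65, 65, 65, 65, 65, 65]'

```text
clock: 8.45
tcp_pos: [0.564, 0.2663, 0.3167]
orientation: [2.247, 2.191, 0.013]
contact_force: [1.3, 0.1, 0.3]
grip_width: 0.0637
```

```bash
python3 go.py 0.5617 0.2664 0.044 88.5
python3 - <<'E'
from meas import *
d,P,H,S,V=run('top2'); Z=P[...,2]
m=((H<8)|(H>172))&(S>150)&(V>60)&(abs(Z-.11)<.006)
for k,c,s in comps(m,30): print(P[k].mean(0))
E
```

```text
t 8.45 g [0.5653 0.2668 0.162 ] psi 88.56 w 0.0637 F [1.3 0.1 0.3]
 twist/120 [ 0.0038 -0.0017  0.0005] rows 0.1  dp/.12 [-0.0031 -0.0274  0.9831] after turn [ 5.000e-04 -1.950e-02  9.833e-01] rows 2.4
[0.66779929 0.03447515 0.10955468]
```

View pics/top2.png

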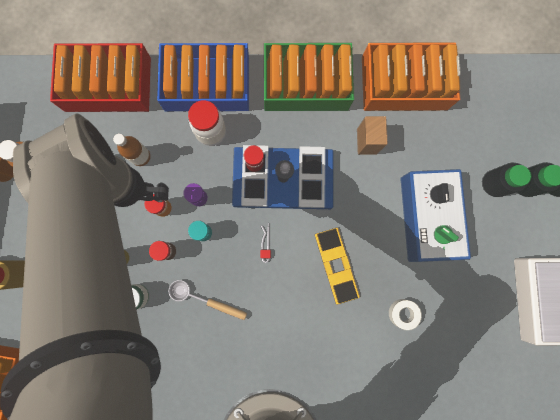

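apply_moves --dp '[[-0.002, -0.024, 0.2], [0, 0, 0.28], [0, 0, 0.25], [0, 0, 0.1], [0, 0, 0.03], [0, 0, 0.01]]' --twist '[[0.004, -0.002, 0], [0, 0, 0], [0, 0, 0], [0, 0, 0], [0, 0, 0], [0, 0, 0]]' --jaw '[65, 65, 65, 65, 65, 65]'

```text
clock: 9.1
tcp_pos: [0.569, 0.2562, 0.2132]
orientation: [2.262, 2.17, 0.008]
contact_force: [-0.9, 1.2, 0.8]
grip_width: 0.0638
```

```bash
python3 go.py 0.5617 0.2664 0.046 88.5
```

```text
t 9.10 g [0.5703 0.2559 0.0585] psi 87.60 w 0.0638 F [-0.9  1.2  0.8]
 twist/120 [ 0.004   0.0006 -0.0075] rows 0.1  dp/.12 [ 0.0829 -0.0655  0.1035] after turn [ 0.0837 -0.0633  0.1041] rows 0.4
```

apply_moves --dp '[[0.06, -0.045, 0.0], [0.02, -0.015, 0.04], [0, 0, 0.04], [0, 0, 0.01]]' --twist '[[0.004, 0, -0.007], [0, 0, 0], [0, 0, 0], [0, 0, 0]]' --jaw '[65, 65, 65, 65]'

```text
clock: 9.5
tcp_pos: [0.5632, 0.2674, 0.2056]
orientation: [2.249, 2.191, 0.007]
contact_force: [-0.4, -0.0, -0.5]
grip_width: 0.0633
```

```bash
python3 go.py 0.5617 0.2664 0.046 88.5
```

```text
t 9.50 g [0.564  0.2676 0.0509] psi 88.50 w 0.0633 F [-0.4 -0.  -0.5]
 twist/120 [ 0.0022 -0.0009 -0.    ] rows 0.0  dp/.12 [-0.0084 -0.0127  0.0405] after turn [-0.0083 -0.0125  0.0406] rows 0.1
```

apply_moves --dp '[[-0.008, -0.012, 0.04], [0, 0, 0.01], [0, 0, 0.005], [0, 0, 0.005], [0, 0, 0.005], [0, 0, 0.005]]' --twist '[[0.002, -0.001, 0], [0, 0, 0], [0, 0, 0], [0, 0, 0], [0, 0, 0], [0, 0, 0]]' --jaw '[65, 65, 150, 150, 150, 150]'

```text
clock: 10.1
tcp_pos: [0.5618, 0.2667, 0.1984]
orientation: [2.25, 2.192, 0.0]
contact_force: [-3.0, -0.4, 4.4]
grip_width: 0.0434
```

```bash
python3 go.py 0.5617 0.2664 0.046 88.5
python3 - <<'E'
from meas import *
d,P,H,S,V=run('top3'); Z=P[...,2]
cv2.imwrite('pics/c4.png',cv2.resize(d['color'][160:280,80:240,::-1],None,fx=4,fy=4))
s=snap('side','side3.png'); cv2.imwrite('pics/c5.png',cv2.resize(s['color'][100:260,160:360,::-1],None,fx=4,fy=4))
E
```

```text
t 10.10 g [0.5619 0.2667 0.0437] psi 88.50 w 0.0434 F [-3.  -0.4  4.4]
 twist/120 [0.0002 0.0001 0.    ] rows 0.0  dp/.12 [-0.0025 -0.0009 -0.0192] after turn [-0.0025 -0.0009 -0.0192] rows 0.0
```

View pics/c4.png

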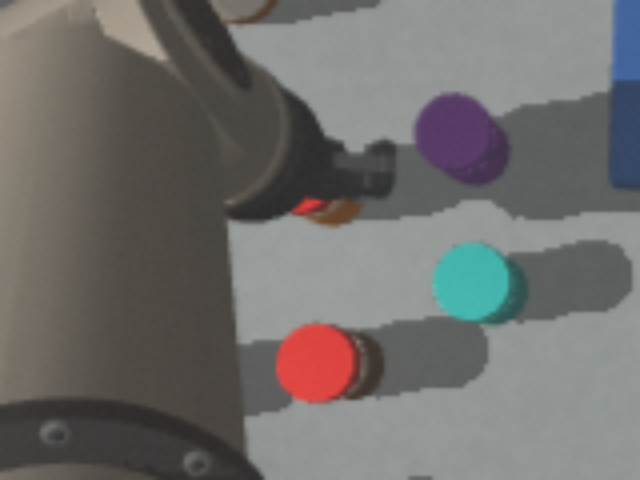

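View pics/c5.png

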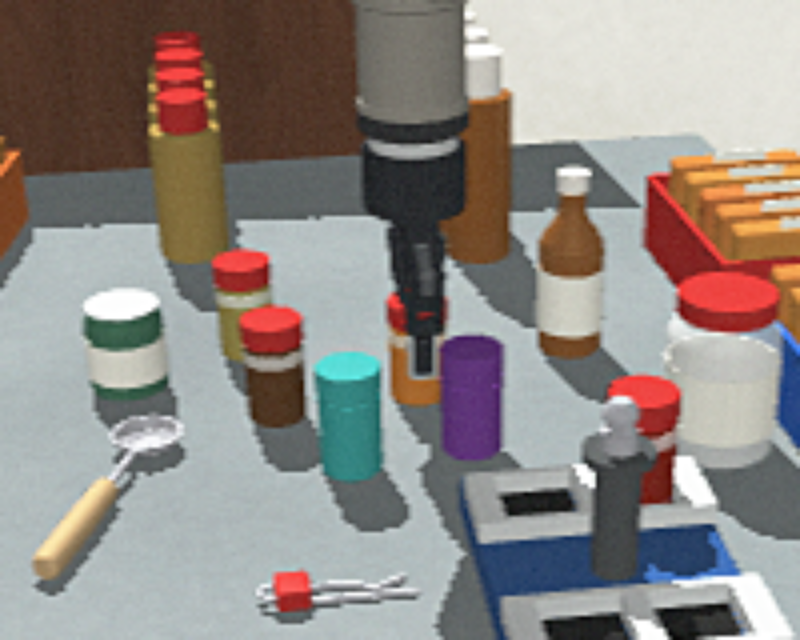

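apply_moves --dp '[[0, 0, -0.2], [0, 0, -0.35], [0, 0, -0.35], [0, 0, -0.3], [-0.1, 0.02, -0.05], [-0.27, 0.06, 0], [-0.32, 0.07, 0.01], [-0.32, 0.07, 0.01], [-0.32, 0.07, 0.01], [-0.32, 0.07, 0.01], [-0.2, 0.04, 0.05], [-0.03, 0, 0.1], [0, 0, 0.05], [0, 0, 0.01]]' --twist '[[0, 0, 0], [0, 0, 0], [0, 0, 0], [0, 0, 0], [0, 0, 0], [0, 0, 0], [0, 0, 0], [0, 0, 0], [0, 0, 0], [0, 0, 0], [-0.002, 0, 0], [-0.002, 0, 0], [-0.002, 0, 0], [-0.001, 0, 0]]' --jaw '[150, 150, 150, 150, 150, 150, 150, 150, 150, 150, 150, 150, 150, 150]'

```text
clock: 11.6
tcp_pos: [0.6012, 0.0275, 0.3136]
orientation: [2.246, 2.188, -0.005]
contact_force: [0.5, -0.4, -0.6]
grip_width: 0.0437
```

```bash
python3 go.py 0.6044 0.0353 0.13 88.5
```

```text
t 11.60 g [0.6015 0.0265 0.1589] psi 88.49 w 0.0437 F [ 0.5 -0.4 -0.6]
 twist/120 [ 0.0009  0.003  -0.0001] rows 0.0  dp/.12 [0.0671 0.0242 0.2403] after turn [0.0656 0.0247 0.2407] rows 0.6
```

apply_moves --dp '[[0.05, 0.018, 0.08], [0.015, 0.006, 0.1], [0, 0, 0.06], [0, 0, 0.01]]' --twist '[[0.001, 0.003, 0], [0, 0, 0], [0, 0, 0], [0, 0, 0]]' --jaw '[150, 150, 150, 150]'

```text
clock: 12.0
tcp_pos: [0.6039, 0.0416, 0.2801]
orientation: [-2.239, -2.199, -0.001]
contact_force: [-0.2, 0.3, -1.4]
grip_width: 0.0436
```

```bash
python3 go.py 0.6044 0.0353 0.1 88.5
```

```text
t 12.00 g [0.6036 0.0421 0.1254] psi 88.95 w 0.0436 F [-0.2  0.3 -1.4]
 twist/120 [-0.0009 -0.0014  0.0037] rows 0.1  dp/.12 [-0.0533  0.0055  0.2117] after turn [-0.0526  0.0055  0.2119] rows 0.5
```

apply_moves --dp '[[-0.045, 0.005, 0.08], [0, 0, 0.08], [0, 0, 0.03], [0, 0, 0.01]]' --twist '[[-0.001, -0.001, 0.003], [0, 0, 0], [0, 0, 0], [0, 0, 0]]' --jaw '[150, 150, 150, 150]'

```text
clock: 12.4
tcp_pos: [0.6045, 0.0362, 0.2539]
orientation: [-2.248, -2.194, -0.001]
contact_force: [0.6, -0.7, -1.3]
grip_width: 0.043
```

```bash
python3 go.py 0.6044 0.0353 0.08 88.5
```

```text
t 12.40 g [0.6046 0.0363 0.0992] psi 88.60 w 0.0430 F [ 0.6 -0.7 -1.3]
 twist/120 [ 0.0002 -0.0003  0.0008] rows 0.0  dp/.12 [-0.0079 -0.0009  0.1601] after turn [-0.0078 -0.0009  0.1602] rows 0.4
```

apply_moves --dp '[[-0.007, 0, 0.08], [0, 0, 0.08], [0, 0, 0.04], [0, 0, 0.015], [0, 0, 0.005]]' --twist '[[0, 0, 0], [0, 0, 0], [0, 0, 0], [0, 0, 0], [0, 0, 0]]' --jaw '[150, 150, 150, 150, 150]'

```text
clock: 12.9
tcp_pos: [0.6055, 0.0352, 0.2283]
orientation: [2.249, 2.193, 0.004]
contact_force: [-3.1, -0.3, 5.7]
grip_width: 0.0431
```

```bash
python3 go.py 0.6044 0.0353 0.0742 88.5
```

```text
t 12.90 g [0.6059 0.0353 0.0736] psi 88.56 w 0.0431 F [-3.1 -0.3  5.7]
 twist/120 [ 0.0012 -0.0006  0.0005] rows 0.0  dp/.12 [ 0.0009 -0.0089 -0.0048] after turn [ 0.0009 -0.0089 -0.0048] rows 0.0
```

apply_moves --dp '[[0, 0, 0.005], [0, 0, 0], [0, 0, -0.1], [0, 0, -0.3], [0, 0, -0.3], [0, 0, -0.2], [0.1, -0.07, 0], [0.25, -0.19, 0], [0.29, -0.215, 0], [0.29, -0.215, 0], [0.29, -0.215, 0], [0.29, -0.215, 0.05], [0.17, -0.12, 0.1], [0.02, -0.02, 0.1], [0, 0, 0.03], [0, 0, 0.01]]' --twist '[[0, 0, 0], [0, 0, 0], [0, 0, 0], [0, 0, 0], [0, 0, 0], [0, 0, 0], [0, 0, 0], [0, 0, 0], [0, 0, 0], [0, 0, 0], [0, 0, 0], [0, 0, 0], [0, 0, 0], [0, 0, 0], [0, 0, 0], [0, 0, 0]]' --jaw '[65, 65, 65, 65, 65, 65, 65, 65, 65, 65, 65, 65, 65, 65, 65, 65]'

```text
clock: 14.5
tcp_pos: [0.4547, 0.2513, 0.3089]
orientation: [2.247, 2.187, 0.021]
contact_force: [0.7, -1.1, 0.7]
grip_width: 0.0635
```

```bash
python3 go.py 0.4533 0.2523 0.1 88.5
```

```text
t 14.50 g [0.4567 0.2522 0.1542] psi 88.45 w 0.0635 F [ 0.7 -1.1  0.7]
 twist/120 [ 0.0063 -0.0028 -0.0004] rows 0.1  dp/.12 [ 0.0053 -0.0176  0.4516] after turn [ 0.008  -0.0117  0.4517] rows 1.1
```

apply_moves --dp '[[0.006, -0.013, 0.15], [0, 0, 0.15], [0, 0, 0.08], [0, 0, 0.01]]' --twist '[[0.006, -0.003, 0], [0, 0, 0], [0, 0, 0], [0, 0, 0]]' --jaw '[65, 65, 65, 65]'

```text
clock: 14.9
tcp_pos: [0.4566, 0.2477, 0.2591]
orientation: [2.259, 2.179, -0.002]
contact_force: [1.1, 0.1, 0.4]
grip_width: 0.0638
```

```bash
python3 go.py 0.4533 0.2523 0.046 88.5
```

```text
t 14.90 g [0.4567 0.2473 0.1044] psi 87.94 w 0.0638 F [1.1 0.1 0.4]
 twist/120 [ 0.0005  0.0012 -0.0047] rows 0.1  dp/.12 [ 0.0387 -0.0291  0.4869] after turn [ 0.0378 -0.0282  0.487 ] rows 1.2
```

apply_moves --dp '[[0.035, -0.025, 0.1], [0.01, -0.005, 0.15], [0.01, -0.005, 0.12], [0, 0, 0.04], [0, 0, 0.01]]' --twist '[[0, 0.001, -0.004], [0, 0, -0.001], [0, 0, -0.001], [0, 0, 0], [0, 0, 0]]' --jaw '[65, 65, 65, 65, 65]'

```text
clock: 15.4
tcp_pos: [0.4536, 0.2545, 0.2062]
orientation: [2.248, 2.193, 0.004]
contact_force: [-0.0, -0.2, 1.0]
grip_width: 0.0636
```

```bash
python3 go.py 0.4533 0.2523 0.046 88.5
```

```text
t 15.40 g [0.4539 0.2546 0.0515] psi 88.60 w 0.0636 F [-0.  -0.2  1. ]
 twist/120 [ 0.0012 -0.0005  0.0008] rows 0.0  dp/.12 [-0.0182 -0.0018  0.0455] after turn [-0.0182 -0.0016  0.0455] rows 0.1
```

apply_moves --dp '[[-0.016, -0.003, 0.04], [0, 0, 0.015], [0, 0, 0.005], [0, 0, 0.005], [0, 0, 0.005], [0, 0, 0.005]]' --twist '[[0.001, 0, 0], [0, 0, 0], [0, 0, 0], [0, 0, 0], [0, 0, 0], [0, 0, 0]]' --jaw '[65, 65, 150, 150, 150, 150]'

```text
clock: 16.0
tcp_pos: [0.4539, 0.2525, 0.1995]
orientation: [2.249, 2.193, 0.006]
contact_force: [-3.0, -1.4, 5.3]
grip_width: 0.0438
```

```bash
python3 go.py 0.6648 -0.1063 0.15 88.5
```

```text
t 16.00 g [0.4543 0.2528 0.0448] psi 88.55 w 0.0438 F [-3.  -1.4  5.3]
 twist/120 [ 0.0012 -0.0012  0.0004] rows 0.0  dp/.12 [-2.9419  1.835  -0.8794] after turn [-2.9426  1.8353 -0.8764] rows 8.6
```

apply_moves --dp '[[0, 0, -0.2], [0, 0, -0.35], [0, 0, -0.35], [0, 0, -0.35], [-0.1, 0.06, -0.2], [-0.25, 0.16, 0], [-0.32, 0.2, 0.01], [-0.32, 0.2, 0.01], [-0.32, 0.2, 0.01], [-0.32, 0.2, 0.01], [-0.32, 0.2, 0.01], [-0.32, 0.2, 0.01], [-0.32, 0.2, 0.01], [-0.18, 0.12, 0], [-0.03, 0.02, 0], [0, 0, 0.01]]' --twist '[[0, 0, 0], [0, 0, 0], [0, 0, 0], [0, 0, 0], [0, 0, 0], [0, 0, 0], [0, 0, 0], [0, 0, 0], [0, 0, 0], [-0.002, 0, 0], [-0.002, 0, 0], [-0.002, 0, 0], [-0.002, 0, 0], [-0.002, 0, 0], [-0.002, 0, 0], [0, 0, 0]]' --jaw '[150, 150, 150, 150, 150, 150, 150, 150, 150, 150, 150, 150, 150, 150, 150, 150]'

```text
clock: 17.6
tcp_pos: [0.663, -0.1005, 0.3714]
orientation: [2.226, 2.187, 0.039]
contact_force: [-0.3, 0.3, -1.3]
grip_width: 0.0437
```

```bash
python3 go.py 0.6658 -0.1063 0.14 88.5
```

```text
t 17.60 g [ 0.668  -0.1001  0.2168] psi 88.98 w 0.0437 F [-0.3  0.3 -1.3]
 twist/120 [ 0.0155 -0.0016  0.0039] rows 0.2  dp/.12 [-0.0503  0.0038  0.6395] after turn [-0.048   0.0249  0.6392] rows 1.5
```

apply_moves --dp '[[-0.035, 0.01, 0.1], [0, 0.005, 0.2], [0, 0, 0.2], [0, 0, 0.08], [0, 0, 0.01]]' --twist '[[0.014, -0.001, 0.004], [0.001, 0, 0], [0, 0, 0], [0, 0, 0], [0, 0, 0]]' --jaw '[150, 150, 150, 150, 150]'

```text
clock: 18.1
tcp_pos: [0.6632, -0.0974, 0.296]
orientation: [-2.236, -2.194, 0.003]
contact_force: [-0.3, 0.2, -2.5]
grip_width: 0.0436
```

```bash
python3 go.py 0.6658 -0.1063 0.1 88.5
```

```text
t 18.10 g [ 0.6619 -0.0966  0.1413] psi 88.91 w 0.0436 F [-0.3  0.2 -2.5]
 twist/120 [-0.0039 -0.0024  0.0034] rows 0.1  dp/.12 [-0.0756  0.0262  0.3436] after turn [-0.0737  0.0239  0.3442] rows 0.8
```

apply_moves --dp '[[-0.06, 0.02, 0.03], [-0.015, 0.005, 0.08], [-0.005, 0, 0.08], [0, 0, 0.04], [0, 0, 0.01]]' --twist '[[-0.003, -0.002, 0.003], [-0.001, 0, 0], [0, 0, 0], [0, 0, 0], [0, 0, 0]]' --jaw '[150, 150, 150, 150, 150]'

```text
clock: 18.6
tcp_pos: [0.6669, -0.1068, 0.2672]
orientation: [2.247, 2.193, 0.005]
contact_force: [-0.5, -0.4, -2.2]
grip_width: 0.0433
```

```bash
python3 go.py 0.6658 -0.1063 0.1 88.5
```

```text
t 18.60 g [ 0.6675 -0.1067  0.1125] psi 88.60 w 0.0433 F [-0.5 -0.4 -2.2]
 twist/120 [ 0.0017 -0.0003  0.0008] rows 0.0  dp/.12 [ 0.0035 -0.0097  0.1039] after turn [ 0.0036 -0.0094  0.1039] rows 0.3
```

apply_moves --dp '[[0.002, -0.01, 0.08], [0, 0, 0.1], [0, 0, 0.05], [0, 0, 0.01]]' --twist '[[0.002, 0, 0.001], [0, 0, 0], [0, 0, 0], [0, 0, 0]]' --jaw '[150, 150, 150, 150]'

```text
clock: 19.0
tcp_pos: [0.6657, -0.1063, 0.236]
orientation: [-2.25, -2.191, -0.0]
contact_force: [0.7, -0.0, -1.4]
grip_width: 0.0432
```

```bash
python3 go.py 0.6658 -0.1063 0.0753 88.5
```

```text
t 19.00 g [ 0.6656 -0.1062  0.0813] psi 88.47 w 0.0432 F [ 0.7 -0.  -1.4]
 twist/120 [-0.0003 -0.0004 -0.0003] rows 0.0  dp/.12 [0.0004 0.0009 0.0502] after turn [0.0004 0.0008 0.0502] rows 0.1
```

apply_moves --dp '[[0, 0, 0.035], [0, 0, 0.015], [0, 0, 0.005], [0, 0, 0.005], [0, 0, 0.005], [0, 0, -0.1], [0, 0, -0.3], [0, 0, -0.35], [0, 0, -0.3], [0, 0, -0.05]]' --twist '[[0, 0, 0], [0, 0, 0], [0, 0, 0], [0, 0, 0], [0, 0, 0], [0, 0, 0], [0, 0, 0], [0, 0, 0], [0, 0, 0], [0, 0, 0]]' --jaw '[150, 150, 150, 65, 65, 65, 65, 65, 65, 65]'

```text
clock: 20.0
tcp_pos: [0.6662, -0.1067, 0.3679]
orientation: [-2.251, -2.191, -0.001]
contact_force: [0.2, -0.8, 0.3]
grip_width: 0.0637
```

```bash
python3 go.py 0.4375 0.3675 0.17 88.5
```

```text
t 20.00 g [ 0.6663 -0.1066  0.2132] psi 88.45 w 0.0637 F [ 0.2 -0.8  0.3]
 twist/120 [ 0.0002 -0.0003 -0.0004] rows 0.0  dp/.12 [ 3.8987 -2.0122  0.3619] after turn [ 3.9007 -2.0087  0.3603] rows 10.6
```

apply_moves --dp '[[0.1, -0.05, 0], [0.25, -0.13, 0], [0.35, -0.18, 0], [0.35, -0.18, 0], [0.35, -0.18, 0], [0.35, -0.18, 0], [0.35, -0.18, 0], [0.35, -0.18, 0], [0.35, -0.18, 0], [0.35, -0.18, 0.05], [0.35, -0.18, 0.05], [0.2, -0.1, 0.1], [0.04, -0.02, 0.1], [0, 0, 0.03], [0, 0, 0.01]]' --twist '[[0, 0, 0], [0, 0, 0], [0, 0, 0], [0, 0, 0], [0, 0, 0], [0, 0, 0], [0, 0, 0], [0, 0, 0], [0, 0, 0], [0, 0, 0], [0, 0, 0], [0, 0, 0], [0, 0, 0], [0, 0, 0], [0, 0, 0]]' --jaw '[65, 65, 65, 65, 65, 65, 65, 65, 65, 65, 65, 65, 65, 65, 65]'

```text
clock: 21.5
tcp_pos: [0.4258, 0.3679, 0.3166]
orientation: [-2.241, -2.198, 0.018]
contact_force: [0.1, -0.4, 0.5]
grip_width: 0.0639
```

```bash
python3 go.py 0.4375 0.3675 0.1 88.5
python3 - <<'E'
from meas import *
d,P,H,S,V=run('top4'); Z=P[...,2]
m=((H<8)|(H>172))&(S>150)&(V>60)&(Z<.13)&(Z>.06)&(P[...,0]<.75)
for k,c,s in comps(m,30): print(P[k&(Z>.07)].mean(0))
E
```

```text
t 21.50 g [0.4242 0.3669 0.1619] psi 88.89 w 0.0639 F [ 0.1 -0.4  0.5]
 twist/120 [-0.0049  0.0031  0.0032] rows 0.1  dp/.12 [0.0018 0.1028 0.5148] after turn [-0.0009  0.0975  0.5158] rows 1.3
[0.73977265 0.14875787 0.11966292]
[0.66780068 0.03460179 0.10957234]
[ 0.66296417 -0.10533098  0.10938548]
[0.60514358 0.03564126 0.10962353]
[0.44687163 0.36645554 0.07984934]
```

View pics/top4.png

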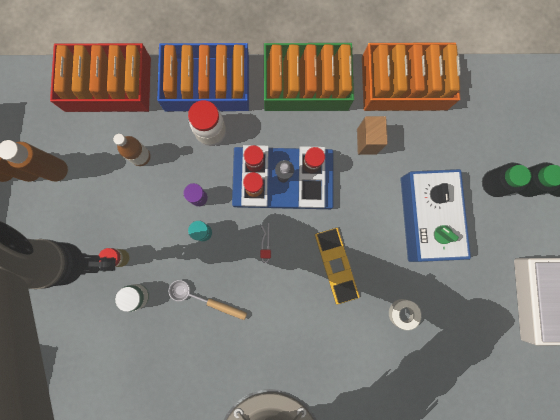

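apply_moves --dp '[[0.005, 0.075, 0.12], [0.005, 0.02, 0.15], [0.01, 0, 0.12], [0, 0, 0.02], [0, 0, 0.01]]' --twist '[[-0.005, 0.003, 0.003], [0, 0, 0], [0, 0, 0], [0, 0, 0], [0, 0, 0]]' --jaw '[65, 65, 65, 65, 65]'

```text
clock: 22.05
tcp_pos: [0.4431, 0.3627, 0.2665]
orientation: [2.262, 2.174, 0.004]
contact_force: [0.1, 0.0, 0.1]
grip_width: 0.0639
```

```bash
python3 go.py 0.4375 0.3675 0.046 88.5
```

```text
t 22.05 g [0.4438 0.3625 0.1118] psi 87.73 w 0.0639 F [0.1 0.  0.1]
 twist/120 [ 0.0023  0.0004 -0.0064] rows 0.1  dp/.12 [ 0.0386 -0.0505  0.5479] after turn [ 0.0387 -0.0473  0.5481] rows 1.3
```

apply_moves --dp '[[0.032, -0.035, 0.1], [0.008, -0.01, 0.15], [0.005, -0.003, 0.15], [0, 0, 0.06], [0, 0, 0.01]]' --twist '[[0.002, 0, -0.006], [0, 0, -0.001], [0, 0, -0.001], [0, 0, 0], [0, 0, 0]]' --jaw '[65, 65, 65, 65, 65]'

```text
clock: 22.55
tcp_pos: [0.4373, 0.3697, 0.2093]
orientation: [-2.244, -2.198, -0.006]
contact_force: [0.2, 0.2, -0.1]
grip_width: 0.0638
```

```bash
python3 go.py 0.4375 0.3675 0.046 88.5
```

```text
t 22.55 g [0.4377 0.3701 0.0546] psi 88.83 w 0.0638 F [ 0.2  0.2 -0.1]
 twist/120 [ 0.0012 -0.0014  0.0027] rows 0.0  dp/.12 [-0.0185  0.0016  0.0714] after turn [-0.0183  0.0019  0.0714] rows 0.2
```

apply_moves --dp '[[-0.016, 0, 0.05], [0, 0, 0.02], [0, 0, 0.005], [0, 0, 0.005], [0, 0, 0.005], [0, 0, 0.005]]' --twist '[[0.001, -0.001, 0.002], [0, 0, 0], [0, 0, 0], [0, 0, 0], [0, 0, 0], [0, 0, 0]]' --jaw '[65, 65, 150, 150, 150, 150]'

```text
clock: 23.15
tcp_pos: [0.4377, 0.3681, 0.2009]
orientation: [-2.249, -2.193, -0.005]
contact_force: [-2.9, -1.4, 5.4]
grip_width: 0.0438
```

```bash
python3 go.py 0.6008 -0.1047 0.22 88.5
```

```text
t 23.15 g [0.438  0.3685 0.0462] psi 88.57 w 0.0438 F [-2.9 -1.4  5.4]
 twist/120 [ 0.0009 -0.0011  0.0005] rows 0.0  dp/.12 [-3.9015  1.4601 -1.4547] after turn [-3.9032  1.4618 -1.4483] rows 10.6
```

apply_moves --dp '[[0, 0, -0.2], [0, 0, -0.35], [0, 0, -0.35], [0, 0, -0.35], [-0.1, 0.04, -0.18], [-0.25, 0.09, 0], [-0.35, 0.13, 0.01], [-0.35, 0.13, 0.01], [-0.35, 0.13, 0.01], [-0.35, 0.13, 0.01], [-0.35, 0.13, 0.01], [-0.35, 0.13, 0.01], [-0.35, 0.13, 0.01], [-0.35, 0.13, 0.01], [-0.35, 0.13, 0.01], [-0.2, 0.08, 0], [-0.05, 0.02, 0], [0, 0, 0.01]]' --twist '[[0, 0, 0], [0, 0, 0], [0, 0, 0], [0, 0, 0], [0, 0, 0], [0, 0, 0], [0, 0, 0], [0, 0, 0], [0, 0, 0], [0, 0, 0], [0, 0, 0], [0, 0, 0], [0, 0, 0], [0, 0, 0], [0, 0, 0], [0, 0, 0], [0, 0, 0], [0, 0, 0]]' --jaw '[150, 150, 150, 150, 150, 150, 150, 150, 150, 150, 150, 150, 150, 150, 150, 150, 150, 150]'

```text
clock: 24.95
tcp_pos: [0.6002, -0.102, 0.3646]
orientation: [2.241, 2.198, 0.016]
contact_force: [0.4, -0.3, -1.5]
grip_width: 0.0437
```

```bash
python3 go.py 0.6013 -0.1047 0.14 88.5
```

```text
t 24.95 g [ 0.6017 -0.1012  0.2099] psi 88.90 w 0.0437 F [ 0.4 -0.3 -1.5]
 twist/120 [ 0.0044 -0.0026  0.0033] rows 0.1  dp/.12 [-0.0253  0.004   0.5824] after turn [-0.0221  0.0094  0.5825] rows 1.4
```

apply_moves --dp '[[-0.03, 0.006, 0.1], [-0.012, 0.003, 0.2], [-0.01, 0, 0.18], [-0.005, 0, 0.06], [0, 0, 0.01]]' --twist '[[0.004, -0.002, 0.004], [0, 0, 0.001], [0, 0, 0], [0, 0, 0], [0, 0, 0]]' --jaw '[150, 150, 150, 150, 150]'

```text
clock: 25.45
tcp_pos: [0.6003, -0.1007, 0.294]
orientation: [-2.241, -2.195, -0.003]
contact_force: [0.4, -0.6, -0.8]
grip_width: 0.0438
```

```bash
python3 go.py 0.6013 -0.1047 0.0975 88.5
```

```text
t 25.45 g [ 0.6    -0.0999  0.1393] psi 88.81 w 0.0438 F [ 0.4 -0.6 -0.8]
 twist/120 [-0.0012 -0.0023  0.0025] rows 0.0  dp/.12 [-0.0351  0.0096  0.3482] after turn [-0.0334  0.0089  0.3483] rows 0.8
```

apply_moves --dp '[[-0.03, 0.008, 0.07], [-0.01, 0.002, 0.1], [-0.003, 0, 0.1], [0, 0, 0.03], [0, 0, 0.01]]' --twist '[[-0.001, -0.002, 0.002], [0, 0, 0], [0, 0, 0], [0, 0, 0], [0, 0, 0]]' --jaw '[150, 150, 150, 150, 150]'

```text
clock: 25.95
tcp_pos: [0.6022, -0.1044, 0.2552]
orientation: [2.246, 2.195, 0.003]
contact_force: [0.9, 0.5, -1.2]
grip_width: 0.0435
```

```bash
python3 go.py 0.6013 -0.1047 0.0767 88.5
```

```text
t 25.95 g [ 0.6026 -0.1043  0.1005] psi 88.68 w 0.0435 F [ 0.9  0.5 -1.2]
 twist/120 [ 0.001  -0.0004  0.0015] rows 0.0  dp/.12 [-0.0025 -0.0081  0.1981] after turn [-0.0024 -0.0077  0.1981] rows 0.5
```

apply_moves --dp '[[-0.003, -0.008, 0.07], [0, 0, 0.07], [0, 0, 0.04], [0, 0, 0.015], [0, 0, 0.005], [0, 0, 0.005], [0, 0, 0.005], [0, 0, -0.1], [0, 0, -0.3], [0, 0, -0.35], [0, 0, -0.3], [0, 0, -0.05]]' --twist '[[0.001, 0, 0.001], [0, 0, 0], [0, 0, 0], [0, 0, 0], [0, 0, 0], [0, 0, 0], [0, 0, 0], [0, 0, 0], [0, 0, 0], [0, 0, 0], [0, 0, 0], [0, 0, 0]]' --jaw '[150, 150, 150, 150, 150, 65, 65, 65, 65, 65, 65, 65]'

```text
clock: 27.15
tcp_pos: [0.6015, -0.1065, 0.3689]
orientation: [-2.251, -2.191, 0.001]
contact_force: [0.2, -0.6, -0.3]
grip_width: 0.0637
```

```bash
python3 go.py - - - -74
python3 - <<'E'
from meas import *
d,P,H,S,V=run('top5'); Z=P[...,2]
m=((H<8)|(H>172))&(S>150)&(V>60)&(Z<.13)&(Z>.06)&(P[...,0]<.75)
for k,c,s in comps(m,30): print(P[k&(Z>.07)].mean(0))
yel=(H>18)&(H<32)&(S>150)&(V>60)&(P[...,2]<.05)&(P[...,0]<.55)&(abs(P[...,1]+.16)<.12)
yel2=cv2.morphologyEx(yel.astype(np.uint8),cv2.MORPH_CLOSE,np.ones((25,25)))>0
for k,c,s in comps(yel2,100): print('bar',c,s,rect(d,k,.01)[0])
E
```

```text
t 27.15 g [ 0.6014 -0.1066  0.2142] psi 88.46 w 0.0637 F [ 0.2 -0.6 -0.3]
 twist/120 [2.0000e-04 3.0000e-04 1.3539e+00] rows 18.9  dp/.12 [-0.0005 -0.0006  0.    ] after turn [ 0.0003  0.0007 -0.    ] rows 0.0
[0.73950061 0.14846942 0.11927657]
[0.66795007 0.03449237 0.10954811]
[0.6053744  0.03550811 0.10950243]
[ 0.59988114 -0.09732479  0.10957718]
```

View pics/top5.png

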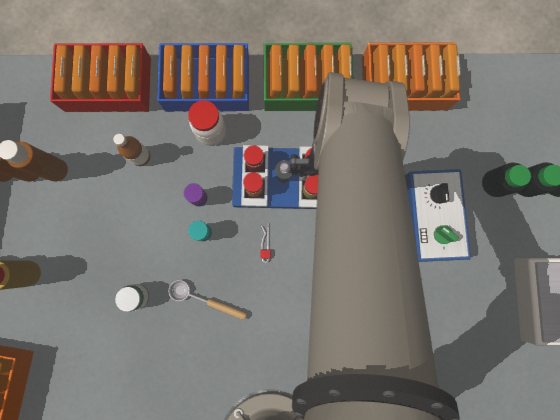

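apply_moves --dp '[[0.1, -0.03, 0], [0.25, -0.08, 0], [0.32, -0.1, 0], [0.32, -0.1, 0], [0.32, -0.1, 0], [0.32, -0.1, 0], [0.32, -0.1, 0], [0.1, -0.05, 0], [0, 0, 0], [0, 0, 0], [0, 0, 0], [0, 0, 0]]' --twist '[[0, 0, 0], [0, 0, 0], [0, 0, 0], [0, 0, 0], [0, 0, 0], [0, 0, 0], [0, 0, 0], [0, 0, 0], [0, 0, -0.05], [0, 0, -0.05], [0, 0, -0.045], [0, 0, 0]]' --jaw '[20, 20, 20, 20, 20, 20, 20, 20, 20, 20, 20, 20]' --grip_force 60

```text
clock: 28.4
tcp_pos: [0.5149, 0.1631, 0.3539]
orientation: [-1.855, -2.514, 0.026]
contact_force: [0.0, 0.0, -0.2]
grip_width: 0.0789
```

```bash
cat > barm.py <<'E'
from meas import *
def bar(d,P,H,S,V):
    yel=(H>18)&(H<32)&(S>150)&(V>60)&(P[...,2]<.05)&(P[...,0]<.6)&(abs(P[...,1]+.16)<.16)
    yel2=cv2.morphologyEx(yel.astype(np.uint8),cv2.MORPH_CLOSE,np.ones((25,25)))>0
    for k,c,s in comps(yel2,100):
        print('bar',c.round(1),s,rect(d,k,.01)[0])
    m=(abs(P[...,2]-.01)<.004)&yel2
    for k,c,s in comps(m,200): print('bar cloud',s[4],cv2.minAreaRect((P[k][:,:2]*1000).astype(np.float32)),np.median(P[k][:,2]))
E
python3 go.py - - - 106
python3 - <<'E'
from barm import *
a=run('top6'); bar(*a); d,P,H,S,V=a; Z=P[...,2]
m=((H<8)|(H>172))&(S>150)&(V>60)&(Z<.13)&(Z>.06)&(P[...,0]<.75)
for k,c,s in comps(m,30): print(P[k&(Z>.07)].mean(0))
E
```

```text
t 28.40 g [0.5113 0.1626 0.1992] psi 107.16 w 0.0789 F [ 0.   0.  -0.2]
 twist/120 [-0.0113 -0.0017  0.0097] rows 0.2  dp/.12 [ 0.0048 -0.0304  0.0004] after turn [ 0.0042 -0.0305 -0.0004] rows 0.1
bar [336.6 265.9] [ 315  228   44   76 1640] ((415.4091796875, -166.75057983398438), (176.96969604492188, 59.239723205566406), 16.07160186767578)
bar cloud 1446 ((415.3056335449219, -166.90802001953125), (177.18313598632812, 59.55289077758789), 15.886775970458984) 0.009912557189826423
[0.73956061 0.14884549 0.11947231]
[0.66781129 0.03452489 0.10950517]
[ 0.66274913 -0.10532803  0.10947235]
[0.60498914 0.03562321 0.10959008]
[ 0.6011572  -0.10382647  0.10974719]
```

View pics/top6.png

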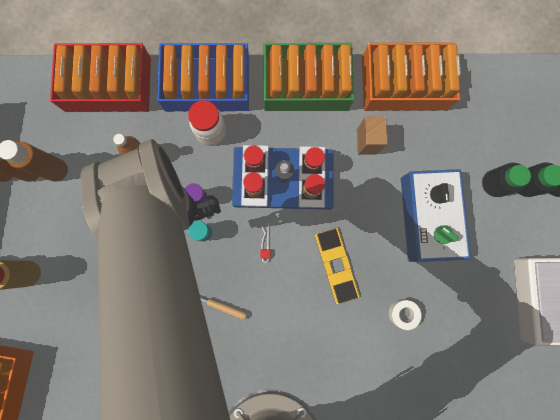

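apply_moves --dp '[[-0.1, -0.05, 0], [-0.24, -0.13, 0], [-0.33, -0.17, 0], [-0.33, -0.17, 0], [-0.33, -0.17, 0], [-0.33, -0.17, 0.05], [-0.33, -0.17, 0.1], [-0.25, -0.13, 0.2], [-0.1, -0.05, 0.2], [0, 0, 0.15], [0, 0, 0.05], [0, 0, 0.01]]' --twist '[[-0.011, -0.002, 0.01], [0, 0, 0], [0, 0, 0], [0, 0, 0], [0, 0, 0], [0, 0, 0], [0, 0, 0], [0, 0, 0], [0, 0, 0], [0, 0, 0], [0, 0, 0], [0, 0, 0]]' --jaw '[0, 0, 0, 0, 0, 0, 0, 0, 0, 0, 0, 0]'

```text
clock: 29.65
tcp_pos: [0.4381, -0.1658, 0.2587]
orientation: [1.942, 2.453, 0.002]
contact_force: [0.1, -0.6, -0.7]
grip_width: 0.0854
```

```bash
python3 go.py 0.4462 -0.158 0.05 106
```

```text
t 29.65 g [ 0.4398 -0.1669  0.104 ] psi 103.28 w 0.0854 F [ 0.1 -0.6 -0.7]
 twist/120 [ 0.0043  0.0045 -0.0227] rows 0.3  dp/.12 [0.0519 0.0763 0.4503] after turn [0.0439 0.0826 0.4501] rows 1.1
```

apply_moves --dp '[[0.04, 0.065, 0.1], [0.01, 0.015, 0.12], [0, 0, 0.12], [0, 0, 0.04], [0, 0, 0.01]]' --twist '[[0.004, 0.004, -0.021], [0, 0, 0], [0, 0, 0], [0, 0, 0], [0, 0, 0]]' --jaw '[0, 0, 0, 0, 0]'

```text
clock: 30.15
tcp_pos: [0.4502, -0.154, 0.2118]
orientation: [1.877, 2.513, 0.007]
contact_force: [0.1, -0.5, -0.5]
grip_width: 0.0854
```

```bash
python3 go.py 0.4462 -0.158 0.0115 106
```

```text
t 30.15 g [ 0.4512 -0.1539  0.0571] psi 106.51 w 0.0854 F [ 0.1 -0.5 -0.5]
 twist/120 [0.0031 0.0007 0.0042] rows 0.1  dp/.12 [-0.0223 -0.044   0.3796] after turn [-0.0232 -0.0413  0.3799] rows 0.9
```

apply_moves --dp '[[-0.02, -0.038, 0.07], [0, 0, 0.1], [0, 0, 0.08], [0, 0, 0.03], [0, 0, 0.01]]' --twist '[[0.003, 0.001, 0.003], [0, 0, 0], [0, 0, 0], [0, 0, 0], [0, 0, 0]]' --jaw '[0, 0, 0, 0, 0]'

```text
clock: 30.65
tcp_pos: [0.4473, -0.1575, 0.1751]
orientation: [1.885, 2.512, 0.002]
contact_force: [0.4, -0.3, -0.1]
grip_width: 0.0855
```

```bash
python3 go.py 0.4462 -0.158 0.0115 106
```

```text
t 30.65 g [ 0.4475 -0.1574  0.0204] psi 106.21 w 0.0855 F [ 0.4 -0.3 -0.1]
 twist/120 [0.0009 0.     0.0018] rows 0.0  dp/.12 [-0.0019 -0.0099  0.0741] after turn [-0.0019 -0.0098  0.0741] rows 0.2
```

apply_moves --dp '[[-0.002, -0.01, 0.04], [0, 0, 0.02], [0, 0, 0.005], [0, 0, 0.003], [0, 0, 0.003], [0, 0, 0.003]]' --twist '[[0.001, 0, 0.001], [0, 0, 0], [0, 0, 0], [0, 0, 0], [0, 0, 0], [0, 0, 0]]' --jaw '[0, 0, 0, 110, 110, 110]'

```text
clock: 31.25
tcp_pos: [0.4479, -0.1594, 0.1693]
orientation: [1.888, 2.505, 0.003]
contact_force: [-0.5, 1.1, -2.6]
grip_width: 0.0582
```

```bash
python3 go.py 0.4462 -0.158 0.0115 106
```

```text
t 31.25 g [ 0.4486 -0.1595  0.0146] psi 105.99 w 0.0582 F [-0.5  1.1 -2.6]
 twist/120 [ 0.002   0.0011 -0.0001] rows 0.0  dp/.12 [ 0.0149 -0.0102  0.0262] after turn [ 0.0148 -0.0101  0.0262] rows 0.1
```

apply_moves --dp '[[0, 0, 0], [0, 0, -0.1], [0, 0, -0.2], [0, 0, -0.2], [0, 0, -0.05], [0, 0, 0]]' --twist '[[0, 0, 0], [0, 0, 0], [0, 0, 0], [0, 0, 0], [0, 0, 0], [0, 0, 0]]' --jaw '[110, 110, 110, 110, 110, 110]'

```text
clock: 31.85
tcp_pos: [0.4465, -0.1588, 0.2385]
orientation: [1.889, 2.507, 0.002]
contact_force: [0.0, 0.2, -2.4]
grip_width: 0.0582
```

```bash
python3 go.py - - - 106
python3 - <<'E'
from h import *
s=snap('side','side7.png'); cv2.imwrite('pics/c7.png',cv2.resize(s['color'][150:350,140:400,::-1],None,fx=3,fy=3))
d=snap('top','top7.png'); cv2.imwrite('pics/c8.png',cv2.resize(d['color'][180:330,250:450,::-1],None,fx=4,fy=4))
E
```

```text
t 31.85 g [ 0.4469 -0.1589  0.0838] psi 106.01 w 0.0582 F [ 0.   0.2 -2.4]
 twist/120 [0.0011 0.0005 0.0001] rows 0.0  dp/.12 [-0.0014  0.003   0.    ] after turn [-0.0014  0.003  -0.    ] rows 0.0
```

View pics/c7.png

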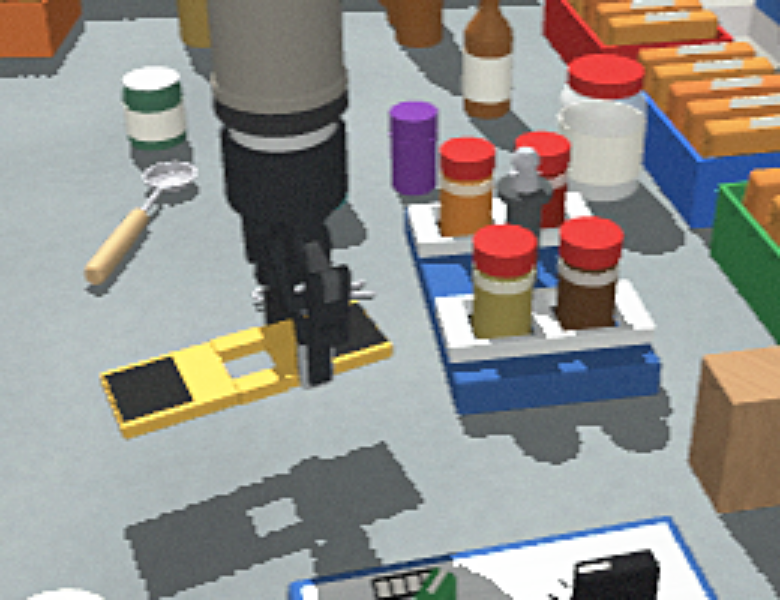

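View pics/c8.png

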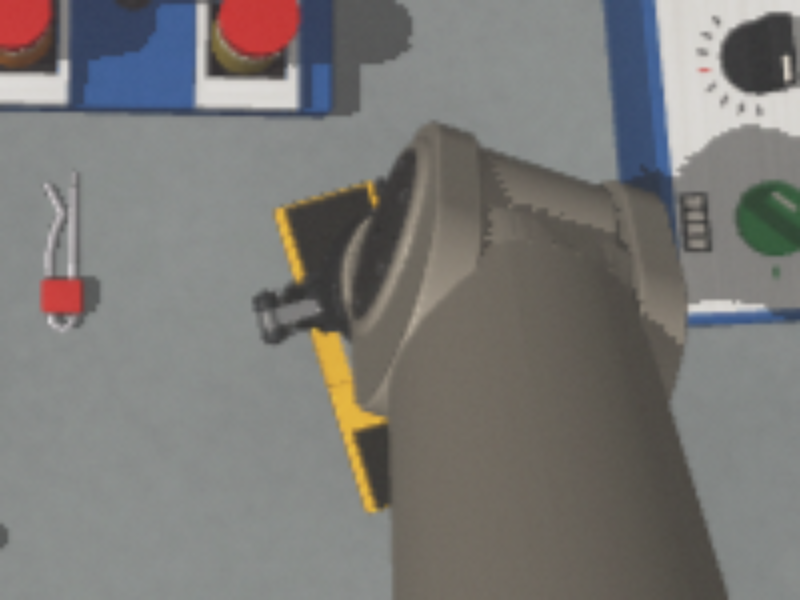

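apply_moves --dp '[[0, 0, -0.2], [0, 0, -0.25], [0, 0, -0.25], [0, 0, -0.2], [0, 0, -0.05], [0, 0, 0], [0, 0, 0], [0, 0, 0], [0, 0, 0], [0, 0, 0], [0, 0, 0], [0, 0, 0], [0, 0, 0], [0, 0, 0], [0, 0, 0], [0, 0, 0]]' --twist '[[0, 0, 0], [0, 0, 0.04], [0, 0, 0.065], [0, 0, 0.065], [0, 0, 0.065], [0, 0, 0.065], [0, 0, 0.065], [0, 0, 0.065], [0, 0, 0.065], [0, 0, 0.065], [0, 0, 0.065], [0, 0, 0.065], [0, 0, 0.065], [0, 0, 0.065], [0, 0, 0.04], [0, 0, 0]]' --jaw '[110, 110, 110, 110, 110, 110, 110, 110, 110, 110, 110, 110, 110, 110, 110, 110]'

```text
clock: 33.55
tcp_pos: [0.441, -0.1563, 0.3361]
orientation: [-3.141, 0.038, 0.059]
contact_force: [0.3, 0.0, -2.6]
grip_width: 0.0581
```

```bash
python3 go.py 0.6337 -0.0695 0.2 -1.5
```

```text
t 33.55 g [ 0.4352 -0.1562  0.1815] psi -1.40 w 0.0581 F [ 0.3  0.  -2.6]
 twist/120 [0.0001 0.0179 0.0008] rows 0.2  dp/.12 [ 1.5809 -0.7622 -0.2145] after turn [ 1.5865 -0.7649 -0.155 ] rows 4.2
```

apply_moves --dp '[[0, 0, -0.12], [0.1, -0.05, -0.04], [0.25, -0.12, 0], [0.3, -0.14, 0.01], [0.3, -0.14, 0.01], [0.3, -0.14, 0.01], [0.2, -0.1, 0.01], [0.05, -0.03, 0.01], [0, 0, 0.01], [0, 0, 0.01]]' --twist '[[0, 0.018, 0.001], [0, 0, 0], [0, 0, 0], [0, 0, 0], [0, 0, 0], [0, 0, 0], [0, 0, 0], [0, 0, 0], [0, 0, 0], [0, 0, 0]]' --jaw '[110, 110, 110, 110, 110, 110, 110, 110, 110, 110]'

```text
clock: 34.55
tcp_pos: [0.6322, -0.0637, 0.3355]
orientation: [-3.139, 0.006, 0.026]
contact_force: [-0.2, 0.2, -2.5]
grip_width: 0.0584
```

```bash
python3 go.py 0.6337 -0.0695 0.17 -1.5
```

```text
t 34.55 g [ 0.6296 -0.0633  0.1809] psi -0.23 w 0.0584 F [-0.2  0.2 -2.5]
 twist/120 [-0.0012  0.0079  0.0106] rows 0.1  dp/.12 [0.0145 0.0482 0.09  ] after turn [0.0141 0.0476 0.0904] rows 0.2
```

apply_moves --dp '[[0.012, 0.042, 0.03], [0, 0.003, 0.02], [0, 0, 0.01]]' --twist '[[-0.001, 0.008, 0.01], [0, 0, 0], [0, 0, 0]]' --jaw '[110, 110, 110]'

```text
clock: 34.85
tcp_pos: [0.6312, -0.0718, 0.3274]
orientation: [3.141, -0.046, -0.001]
contact_force: [-0.1, -0.2, -2.6]
grip_width: 0.058
```

```bash
python3 go.py 0.6337 -0.0695 0.16 -1.5
python3 - <<'E'
from h import *
s=snap('side','side8.png'); cv2.imwrite('pics/c9.png',cv2.resize(s['color'][150:310,240:400,::-1],None,fx=4,fy=4))
d=snap('top','top8.png'); cv2.imwrite('pics/c10.png',cv2.resize(d['color'][110:250,210:370,::-1],None,fx=4,fy=4))
E
```

```text
t 34.85 g [ 0.631  -0.0718  0.1727] psi -1.69 w 0.0580 F [-0.1 -0.2 -2.6]
 twist/120 [ 0.      0.0004 -0.0016] rows 0.0  dp/.12 [ 0.0207 -0.0197  0.1061] after turn [ 0.0207 -0.0196  0.1061] rows 0.3
```

View pics/c9.png

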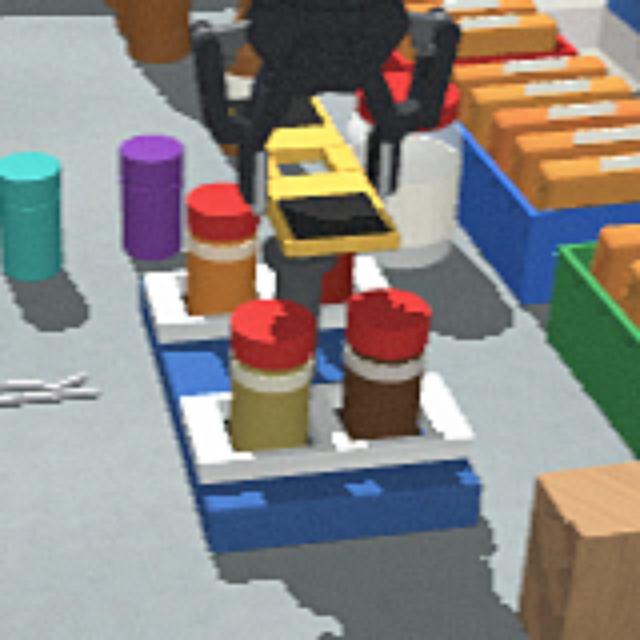

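View pics/c10.png

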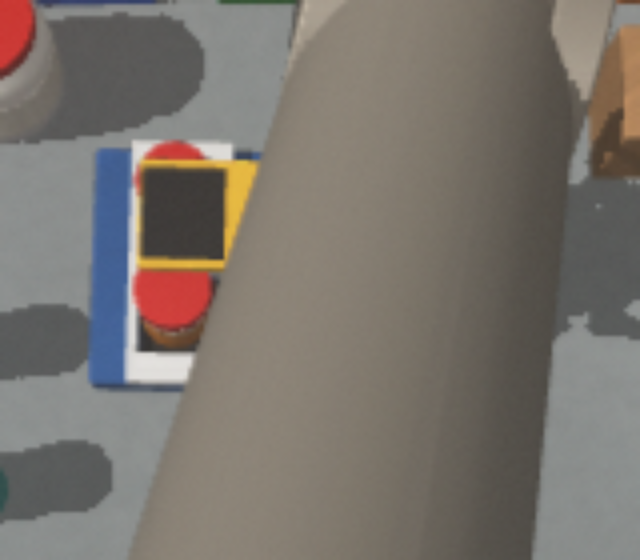

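Run:
```python
from meas import *
d=load('top8'); P=cloud(d); Z=P[...,2]
m=(abs(Z-.163)<.008)&(P[...,1]<.09)&(P[...,1]>-.06)&(abs(P[...,0]-.63)<.06)
m[:, :]&=True
Q=P[m]; print(len(Q),np.median(Q[:,2]))
q=Q[(Q[:,1]>.012)&(Q[:,1]<.04)]; print('x range',np.percentile(q[:,0],[0,1,50,99,100]),'zmed',np.median(q[:,2]))
q=Q[(Q[:,0]>.62)&(Q[:,0]<.65)]; print('ymax',np.percentile(q[:,1],[97,99,100]))
A=np.c_[Q[:,0]-.63,Q[:,1],np.ones(len(Q))]; k=Q[:,1]>.0; print('plane',np.linalg.lstsq(A[k],Q[k,2],rcond=None)[0])
```

```text
705 0.16812616705432532
x range [0.60427177 0.604641   0.63247856 0.66277069 0.66306377] zmed 0.1681131145862279
ymax [0.05003523 0.0521834  0.05223799]
plane [ 0.01740017 -0.00208596  0.16800603]
```

apply_moves --dp '[[0.02, -0.012, 0.04], [0, 0, 0.06], [0, 0, 0.02], [0, 0, 0.005]]' --twist '[[0, 0, -0.001], [0, 0, 0], [0, 0, 0], [0, 0, 0]]' --jaw '[110, 110, 110, 110]'

```text
clock: 35.35
tcp_pos: [0.6338, -0.0703, 0.3119]
orientation: [-3.141, 0.043, -0.0]
contact_force: [-0.1, -0.8, -1.9]
grip_width: 0.0579
```

```bash
python3 go.py 0.6336 -0.0705 0.128 -1.5
```

```text
t 35.35 g [ 0.6339 -0.0703  0.1572] psi -1.55 w 0.0579 F [-0.1 -0.8 -1.9]
 twist/120 [-0.0001 -0.0001 -0.0004] rows 0.0  dp/.12 [-0.002   0.0016  0.2432] after turn [-0.002   0.0015  0.2432] rows 0.6
```

apply_moves --dp '[[0, 0, 0.06], [0, 0, 0.07], [0, 0, 0.05], [0, 0, 0.01]]' --twist '[[0, 0, 0], [0, 0, 0], [0, 0, 0], [0, 0, 0]]' --jaw '[110, 110, 110, 110]'

```text
clock: 35.75
tcp_pos: [0.6338, -0.0701, 0.2867]
orientation: [-3.141, 0.042, 0.001]
contact_force: [-1.1, -0.1, -1.2]
grip_width: 0.0581
```

```bash
python3 go.py 0.6336 -0.0705 0.1275 -1.5
```

```text
t 35.75 g [ 0.6337 -0.07    0.132 ] psi -1.53 w 0.0581 F [-1.1 -0.1 -1.2]
 twist/120 [-0.0002  0.0002 -0.0003] rows 0.0  dp/.12 [-0.0015  0.0035  0.0379] after turn [-0.0016  0.0035  0.0379] rows 0.1
```

apply_moves --dp '[[0, 0.002, 0.03], [0, 0, 0.012], [0, 0, 0.005]]' --twist '[[0, 0, 0], [0, 0, 0], [0, 0, 0]]' --jaw '[110, 110, 110]'

```text
clock: 36.05
tcp_pos: [0.6338, -0.0704, 0.2807]
orientation: [-3.141, 0.042, 0.001]
contact_force: [-2.9, -0.1, 4.0]
grip_width: 0.0582
```

```bash
python3 go.py 0.6336 -0.0705 0.1267 -1.5
```

```text
t 36.05 g [ 0.6337 -0.0704  0.126 ] psi -1.54 w 0.0582 F [-2.9 -0.1  4. ]
 twist/120 [-0.0002  0.0004 -0.0003] rows 0.0  dp/.12 [-0.0019  0.0007 -0.0062] after turn [-0.0019  0.0007 -0.0062] rows 0.0
```

apply_moves --dp '[[0, 0, 0.003], [0, 0, 0.003], [0, 0, 0], [0, 0, -0.06], [0, 0, -0.15], [0, 0, -0.25], [0, 0, -0.2], [0, 0, -0.05], [0, 0, 0]]' --twist '[[0, 0, 0], [0, 0, 0], [0, 0, 0], [0, 0, 0], [0, 0, 0], [0, 0, 0], [0, 0, 0], [0, 0, 0], [0, 0, 0]]' --jaw '[60, 30, 15, 15, 15, 15, 15, 15, 15]'

```text
clock: 36.95
tcp_pos: [0.6346, -0.0709, 0.3718]
orientation: [-3.141, 0.043, -0.006]
contact_force: [-0.4, -1.3, 0.1]
grip_width: 0.0802
```

apply_moves --dp '[[0, -0.15, 0], [0, -0.3, 0], [0, -0.35, 0], [0, -0.35, 0], [0, -0.35, 0], [0, -0.35, 0], [0, -0.2, 0], [0, 0, 0], [0, 0, 0], [0, 0, 0], [0, 0, 0], [0, 0, 0], [0, 0, 0], [0, 0, 0], [0, 0, 0], [0, 0, 0], [0, 0, 0], [0, 0, 0], [0, 0, 0]]' --twist '[[0, 0, 0], [0, 0, 0], [0, 0, 0], [0, 0, 0], [0, 0, 0], [0, 0, 0], [0, 0, 0], [0, 0, -0.04], [0, 0, -0.065], [0, 0, -0.065], [0, 0, -0.065], [0, 0, -0.065], [0, 0, -0.065], [0, 0, -0.065], [0, 0, -0.065], [0, 0, -0.065], [0, 0, -0.065], [0, 0, -0.065], [0, 0, -0.065]]' --jaw '[100, 130, 130, 130, 130, 130, 130, 130, 130, 130, 130, 130, 130, 130, 130, 130, 130, 130, 130]'

```text
clock: 38.85
tcp_pos: [0.6243, 0.2183, 0.3403]
orientation: [-2.122, -2.277, 0.048]
contact_force: [0.1, -1.4, -0.6]
grip_width: 0.0416
```

```bash
python3 go.py - - - 88.5
python3 - <<'E'
from meas import *
d,P,H,S,V=run('top9'); Z=P[...,2]
s=snap('side','side9.png'); cv2.imwrite('pics/c11.png',cv2.resize(s['color'][150:310,240:400,::-1],None,fx=4,fy=4))
cv2.imwrite('pics/c12.png',cv2.resize(d['color'][120:280,220:360,::-1],None,fx=4,fy=4))
m=(abs(Z-.122)<.006)&(abs(P[...,0]-.635)<.045)&(abs(P[...,1]+.035)<.11)
for k,c,st in comps(m,100): print('bar',st[4],cv2.minAreaRect((P[k][:,:2]*1000).astype(np.float32)),np.median(Z[k]), np.linalg.lstsq(np.c_[P[k][:,0]-.635,P[k][:,1]+.035,np.ones(k.sum())],Z[k],rcond=None)[0])
red=((H<8)|(H>172))&(S>150)&(V>60)
for k,c,st in comps(red,30):
    if np.median(Z[k])<.03: print('clip',c,rect(d,k,.014)[0],ray(d,*c,.014)[:2],P[k].mean(0))
E
```

```text
t 38.85 g [0.6177 0.2179 0.1857] psi 94.05 w 0.0416 F [ 0.1 -1.4 -0.6]
 twist/120 [-0.0201  0.0008  0.0462] rows 0.6  dp/.12 [ 0.0005 -0.0544  0.0011] after turn [-0.0048 -0.0542 -0.0011] rows 0.1
bar 1914 ((635.8114013671875, -35.99529266357422), (179.1636962890625, 61.32781219482422), 88.12881469726562) 0.12183204110179441 [ 0.00357079 -0.00017671  0.12181209]
clip [265.  253.5] ((445.2308044433594, 9.313324928283691), (19.69582748413086, 17.113630294799805), 89.62236785888672) [0.44522177 0.00930308] [0.44523221 0.00930647 0.01351294]
```

View pics/c11.png

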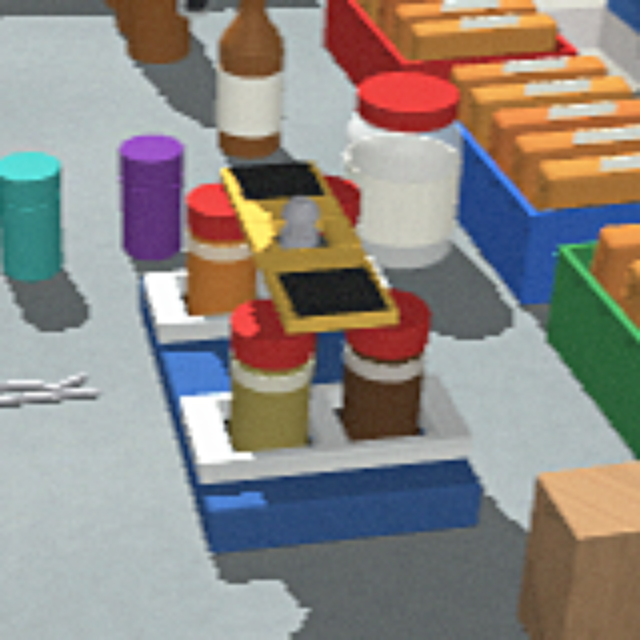

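View pics/c12.png

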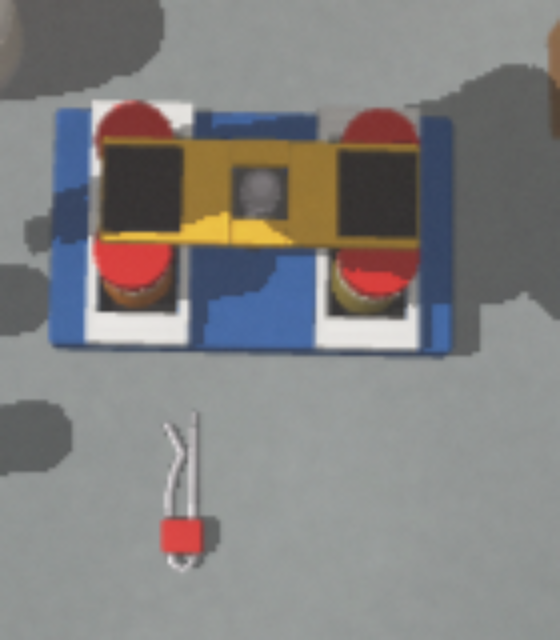

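Run:
```python
from meas import *
d=load('top9'); im=cv2.cvtColor(d['color'],cv2.COLOR_RGB2GRAY).astype(float)
np.set_printoptions(linewidth=200)
print(im[220:264,256:276].astype(int))
pts=[]
for v in range(224,247):
    w=np.clip(im[v,266:272]-np.median(im[v,272:280])-8,0,None)
    if w.sum()>20:
        u=266+(w*np.arange(6)).sum()/w.sum(); pts.append((u,v)); 
W=np.array([ray(d,u,v,.0025)[:2] for u,v in pts]); print((W*1000).round(1).tolist())
p=np.polyfit(W[:,0],W[:,1],1); print('dir deg',np.degrees(np.arctan(p[0])),'y at x=.445',np.polyval(p,.4452), 'resid',(W[:,1]-np.polyval(p,W[:,0])).std())
```

```text
[[151 151 152 152 152 153 153 152 151 150 153 152 153 154 155 152 155 154 155 154]
 [151 150 151 151 151 154 152 152 152 151 150 151 154 154 153 154 155 153 155 152]
 [150 151 151 148 149 151 155 152 152 151 152 151 139 150 154 156 155 154 155 155]
 [150 151 151 149 150 149 150 153 152 153 151 154 172 123 146 153 153 153 153 155]
 [150 152 150 149 149 149 151 150 151 153 151 156 170 116 146 153 154 153 153 154]
 [150 151 150 149 149 152 141 149 153 151 152 156 167 115 146 153 155 154 154 153]
 [151 150 150 151 139 212 157 112 144 152 152 156 150 110 145 153 154 154 153 155]
 [151 151 150 150 151 163 183 122 104 144 154 177 179 117 145 153 154 153 153 153]
 [149 150 151 151 150 121 216 165 106 145 154 174 179 117 145 153 152 151 152 152]
 [149 148 150 151 152 149 176 192 125 105 146 173 177 116 145 153 152 154 154 154]
 [147 149 149 148 151 153 156 219 168 108 144 176 177 115 145 154 154 153 154 156]
 [149 148 147 149 151 153 153 175 198 126 105 169 176 115 144 154 154 156 155 154]
 [147 149 147 150 153 153 153 155 218 174 109 192 181 116 146 154 154 155 155 154]
 [148 148 150 151 151
[... 2207 characters left out ...]
153 155 156]
 [150 149 151 152 151 149 233 169 123 103 106 198 145 104  97 144 154 155 154 156]
 [151 149 151 150 151 152 162 209 186 145 190 169 109  98 140 151 154 155 155 155]
 [151 149 150 150 151 151 152 160 169 197 170 155 147 149 152 153 152 155 156 154]
 [151 151 150 151 152 153 153 153 153 160 155 152 152 153 152 151 152 152 154 154]]
[[511.5, 2.7], [508.9, 2.6], [506.4, 2.6], [503.9, 2.7], [498.9, 3.1], [496.4, 3.1], [493.9, 3.3], [491.4, 3.2], [488.9, 3.4], [486.4, 3.4], [483.9, 3.4], [481.4, 3.5], [478.9, 3.5], [476.4, 3.6], [473.9, 3.8], [471.4, 3.9], [468.9, 3.9], [466.4, 3.9], [464.0, 3.8]]
dir deg -1.692071605669136 y at x=.445 0.004576371570143059 resid 9.228170051468701e-05
```

apply_moves --dp '[[0, -0.054, 0], [0, 0, 0], [-0.1, -0.08, 0], [-0.22, -0.17, 0], [-0.3, -0.24, 0], [-0.3, -0.24, 0], [-0.3, -0.24, 0], [-0.3, -0.23, 0.1], [-0.15, -0.12, 0.2], [-0.02, -0.02, 0.2], [0, 0, 0.1], [0, 0, 0.03], [0, 0, 0.01]]' --twist '[[-0.02, 0, 0.043], [0, 0, 0.003], [0, 0, 0], [0, 0, 0], [0, 0, 0], [0, 0, 0], [0, 0, 0], [0, 0, 0], [0, 0, 0], [0, 0, 0], [0, 0, 0], [0, 0, 0], [0, 0, 0]]' --jaw '[110, 110, 110, 110, 110, 110, 110, 110, 110, 110, 110, 110, 110]' --grip_force 80

```text
clock: 40.25
tcp_pos: [0.44, 0.0217, 0.2579]
orientation: [-2.264, -2.163, 0.014]
contact_force: [0.4, 0.3, 0.4]
grip_width: 0.0485
```

```bash
python3 go.py 0.4452 0.0093 0.06 88.5
```

```text
t 40.25 g [0.438  0.0219 0.1032] psi 87.37 w 0.0485 F [0.4 0.3 0.4]
 twist/120 [-0.0063 -0.0004 -0.0094] rows 0.1  dp/.12 [-0.1015  0.0524  0.3592] after turn [-0.1022  0.0457  0.3599] rows 0.9
```

apply_moves --dp '[[-0.08, 0.04, 0.08], [-0.02, 0.008, 0.12], [0, 0, 0.1], [0, 0, 0.03], [0, 0, 0.01]]' --twist '[[-0.006, 0, -0.009], [0, 0, 0], [0, 0, 0], [0, 0, 0], [0, 0, 0]]' --jaw '[110, 110, 110, 110, 110]'

```text
clock: 40.75
tcp_pos: [0.4491, 0.0118, 0.2185]
orientation: [2.247, 2.193, 0.009]
contact_force: [0.6, 0.7, 0.3]
grip_width: 0.0483
```

```bash
python3 go.py 0.4452 0.0093 0.035 88.5
```

```text
t 40.75 g [0.4499 0.0122 0.0638] psi 88.61 w 0.0483 F [0.6 0.7 0.3]
 twist/120 [ 0.0024 -0.0014  0.0009] rows 0.0  dp/.12 [-0.0221 -0.0329  0.2395] after turn [-0.0214 -0.0317  0.2397] rows 0.6
```

apply_moves --dp '[[-0.02, -0.028, 0.07], [0, 0, 0.1], [0, 0, 0.06], [0, 0, 0.01]]' --twist '[[0.002, -0.001, 0.001], [0, 0, 0], [0, 0, 0], [0, 0, 0]]' --jaw '[110, 110, 110, 110]'

```text
clock: 41.15
tcp_pos: [0.4463, 0.01, 0.1887]
orientation: [2.249, 2.192, 0.005]
contact_force: [-0.9, 0.1, -0.0]
grip_width: 0.0485
```

```bash
python3 go.py 0.4452 0.0093 0.0165 88.5
python3 - <<'E'
from h import *
s=snap('side','side10.png'); cv2.imwrite('pics/c13.png',cv2.resize(s['color'][200:280,190:310,::-1],None,fx=6,fy=6))
E
```

```text
t 41.15 g [0.4468 0.0102 0.034 ] psi 88.52 w 0.0485 F [-0.9  0.1 -0. ]
 twist/120 [ 0.0015 -0.0006  0.0001] rows 0.0  dp/.12 [-0.0063 -0.0097  0.1459] after turn [-0.0061 -0.0092  0.1459] rows 0.4
```

View pics/c13.png

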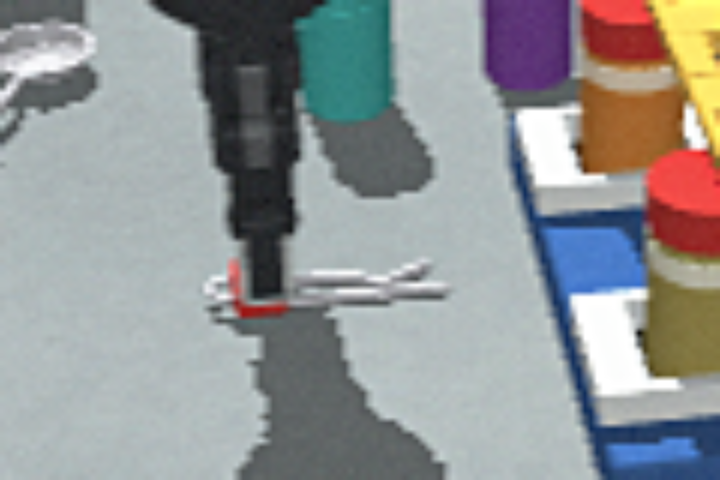

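apply_moves --dp '[[-0.006, -0.009, 0.06], [0, 0, 0.05], [0, 0, 0.025], [0, 0, 0.01]]' --twist '[[0.001, -0.001, 0], [0, 0, 0], [0, 0, 0], [0, 0, 0]]' --jaw '[110, 110, 110, 110]'

```text
clock: 41.6
tcp_pos: [0.4455, 0.0093, 0.1705]
orientation: [2.249, 2.191, 0.001]
contact_force: [-6.5, 0.7, 34.2]
grip_width: 0.0487
```

```bash
python3 go.py 0.4452 0.0093 0.0165 88.5
```

```text
t 41.60 g [0.4457 0.0091 0.0158] psi 88.50 w 0.0487 F [-6.5  0.7 34.2]
 twist/120 [0.0006 0.0003 0.    ] rows 0.0  dp/.12 [ 0.0002 -0.0024 -0.0056] after turn [ 0.0002 -0.0025 -0.0056] rows 0.0
```

apply_moves --dp '[[0, 0, -0.025], [0, 0, 0], [0, 0, 0.004]]' --twist '[[0, 0, 0], [0, 0, 0], [0, 0, 0]]' --jaw '[110, 110, 110]'

```text
clock: 41.9
tcp_pos: [0.4457, 0.0093, 0.1732]
orientation: [2.249, 2.191, 0.001]
contact_force: [0.3, -0.7, -0.1]
grip_width: 0.0485
```

```bash
python3 go.py 0.4452 0.0093 0.019 88.5
```

```text
t 41.90 g [0.446  0.0092 0.0185] psi 88.50 w 0.0485 F [ 0.3 -0.7 -0.1]
 twist/120 [ 0.0009  0.0003 -0.    ] rows 0.0  dp/.12 [ 0.0002 -0.0043 -0.004 ] after turn [ 0.0002 -0.0043 -0.004 ] rows 0.0
```

apply_moves --dp '[[0, -0.003, -0.01], [0, 0, 0], [0, 0, 0], [0, 0, 0], [0, 0, 0]]' --twist '[[0, 0, 0], [0, 0, 0], [0, 0, 0], [0, 0, 0], [0, 0, 0]]' --jaw '[110, 210, 210, 210, 210]'

```text
clock: 42.4
tcp_pos: [0.4453, 0.0093, 0.1748]
orientation: [2.249, 2.191, 0.001]
contact_force: [-0.4, 0.0, -0.4]
grip_width: 0.0239
```

```bash
python3 go.py 0.4452 0.0093 0.019 88.5
```

```text
t 42.40 g [0.4455 0.0092 0.0201] psi 88.49 w 0.0239 F [-0.4  0.  -0.4]
 twist/120 [ 0.0008  0.0002 -0.0001] rows 0.0  dp/.12 [ 0.0004 -0.0006  0.0091] after turn [ 0.0004 -0.0006  0.0091] rows 0.0
```

apply_moves --dp '[[0, 0, -0.1], [0, 0, -0.25], [0, 0, -0.3], [0, 0, -0.3], [0, 0, -0.15], [-0.04, 0.1, -0.03], [-0.08, 0.2, 0], [-0.08, 0.2, 0.01], [-0.06, 0.15, 0.01], [-0.01, 0.03, 0.01], [0, 0, 0.01]]' --twist '[[0, 0, 0], [0, 0, 0], [0, 0, 0], [0, 0, 0], [0, 0, 0], [0, 0, 0], [0, 0, 0], [0, 0, 0], [0, 0, 0], [0, 0, 0], [0, 0, 0]]' --jaw '[210, 210, 210, 210, 210, 210, 210, 210, 210, 210, 210]'

```text
clock: 43.5
tcp_pos: [0.5257, -0.0266, 0.3185]
orientation: [2.248, 2.191, 0.004]
contact_force: [-1.1, 0.5, -0.9]
grip_width: 0.0236
```

```bash
python3 go.py 0.533 -0.0266 0.1456 88.5
```

```text
t 43.50 g [ 0.5263 -0.0266  0.1638] psi 88.53 w 0.0236 F [-1.1  0.5 -0.9]
 twist/120 [ 0.0016 -0.0002  0.0003] rows 0.0  dp/.12 [0.0016 0.0599 0.1517] after turn [0.0017 0.0605 0.1515] rows 0.4
```

apply_moves --dp '[[0, 0.015, 0.05], [0, 0, 0.06], [0, 0, 0.03], [0, 0, 0.01]]' --twist '[[0.001, 0, 0], [0, 0, 0], [0, 0, 0], [0, 0, 0]]' --jaw '[210, 210, 210, 210]'

```text
clock: 43.9
tcp_pos: [0.5249, -0.0254, 0.2988]
orientation: [-2.246, -2.193, 0.001]
contact_force: [0.5, 0.4, -0.9]
grip_width: 0.0239
```

```bash
python3 go.py 0.528 -0.0265 0.1456 88.5
python3 - <<'E'
from h import *
s=snap('side','side11.png'); cv2.imwrite('pics/c14.png',cv2.resize(s['color'][190:260,240:360,::-1],None,fx=6,fy=6,interpolation=cv2.INTER_CUBIC))
d=snap('top','top11.png'); cv2.imwrite('pics/c15.png',cv2.resize(d['color'][140:240,220:340,::-1],None,fx=6,fy=6,interpolation=cv2.INTER_CUBIC))
E
```

```text
t 43.90 g [ 0.5245 -0.0252  0.1441] psi 88.63 w 0.0239 F [ 0.5  0.4 -0.9]
 twist/120 [-0.001  -0.0005  0.001 ] rows 0.0  dp/.12 [-0.0085  0.0263 -0.0128] after turn [-0.0085  0.0264 -0.0127] rows 0.1
```

View pics/c14.png

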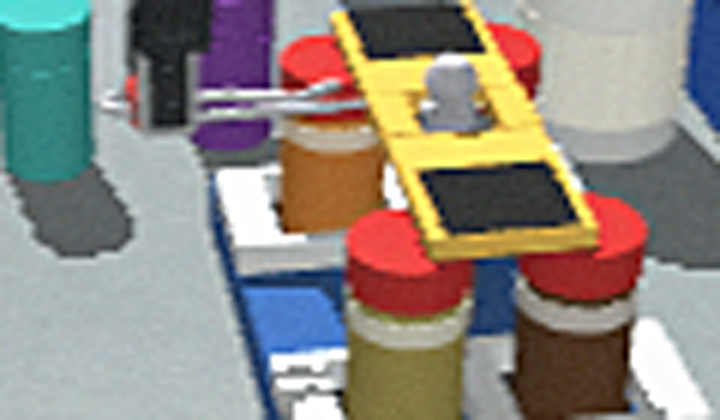

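View pics/c15.png

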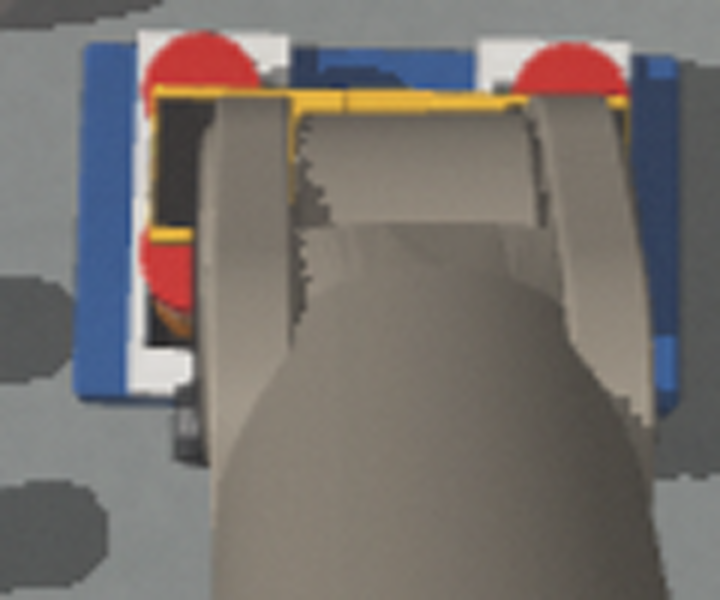

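Run:
```python
from h import *
s=load('side11')
for X in [(.6003,-.0337,.1265),(.5443,-.0322,.1265),(.6346,-.0355,.128),(.6346-.011,-.0355+.0003,.128),(.6346-.011,-.0355+.0003,.143),(.6346,-.0355,.143)]:
    p=proj(s,X); print(X,p.round(1),((p-[240,190])*6+3).round(0))
im=cv2.cvtColor(s['color'],cv2.COLOR_RGB2GRAY); np.set_printoptions(linewidth=220)
print(im[203:211,268:306])
c=s['color'][190:225,300:335,::-1]; cv2.imwrite('pics/c16.png',cv2.resize(c,None,fx=16,fy=16,interpolation=cv2.INTER_NEAREST))
```

```text
(0.6003, -0.0337, 0.1265) [299.9 206.3] [362. 101.]
(0.5443, -0.0322, 0.1265) [275.4 208.2] [216. 112.]
(0.6346, -0.0355, 0.128) [314.8 204.7] [452.  91.]
(0.6236, -0.035199999999999995, 0.128) [310.1 205.1] [423.  93.]
(0.6236, -0.035199999999999995, 0.143) [310.3 199.2] [425.  58.]
(0.6346, -0.0355, 0.143) [315.1 198.8] [454.  56.]
[[ 37  39  34 106 119  82  60  67  66  68  64  61  69  65  55  58  44 133 126  64  54  55  75 104 109 157 196 207 176 124 106 111 213 230 227 225 226 225]
 [ 43  41  28 101 114  77  59  57  55  93 114  88  56  55  56  50  36 117 121  56  45  47  43 137 232 227 164 148 112  63  62 109 202 232 227 225 226 225]
 [ 39  44  35 100 149 180 232 247 237 206 186 231 253 254 254 255 243 254 255 215 164 200 230 179 137 130 107  79  70  62  59  70 116 213 227 219 215 217]
 [ 41  43  31  98 152 167 160 152 150 143 147 145 147 146 145 142 138 135 138 148 155 144 125 113 116 121 103 112  89  99 115 140 144 222 234 229 227 228]
 [ 63  56  32  93 119  85  50  50  40  46  40  83 102  84 126 175 187 194 221 234 224 234 235 224 205 174 175 177 169 176 175 179 157 171 220 230 228 227]
 [ 38  31  34 103 129 112 118 205 195 205 237 206 173 173 170 166 165 158 154 149 156 150 153 154 153 150 152 138 103  72  65  47  69  98 213 230 227 225]
 [ 41  38  29 101 150 173 174 172 164 159 155 153 154 157 134 116 114 146 147 112  87  83  64  46  49  59  51  57  59  64  65  59  72 100 164 223 230 227]
 [ 29  29  21  91 122 107  84  73  69  57  45  46  58  57  55  56  44 116 158 155 144 124 102  97  95  91  95  94  92 100 105 110 105 112 104 212 230 228]]
```

View pics/c16.png

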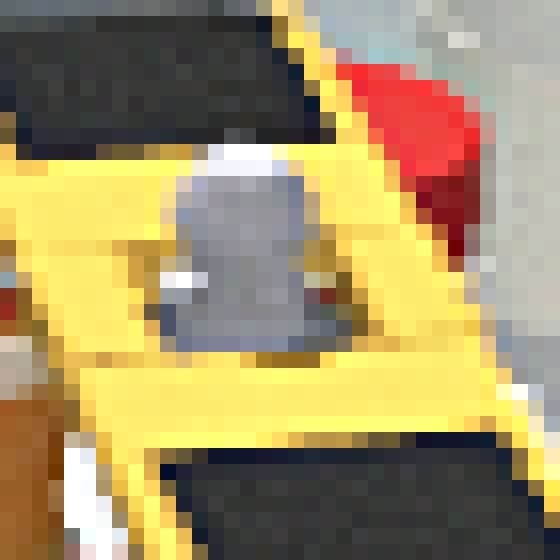

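Run:
```python
from h import *
from scipy.optimize import least_squares
s=load('side11'); P=cloud(s)
g=np.array([.5245,-.0252,.1441]); a=np.radians(-1.37); ex=np.array([np.cos(a),np.sin(a)]); ey=np.array([-np.sin(a),np.cos(a)])
L=[]
for v in range(204,212):
    for u in range(273,303):
        p=P[v,u]; q=p[:2]-g[:2]; l=q@ex; m=q@ey
        if abs(m+.0065)<.005 and .115<p[2]<.14: L.append((l,m,p[2],u,v))
L=np.array(L); print(len(L)); print('leg lat',np.median(L[:,1]),'z top',np.median(L[:,2]),np.percentile(L[:,2],[5,95]),'expected axis lat -.0065 z .1265; lmax',L[:,0].max())
print(np.c_[L[:,:3]*1000,L[:,3:]].round(1)[::4].tolist())
# pin
for nm in ['side11','side9','top9']:
    d=load(nm); Q=cloud(d).reshape(-1,3)
    k=(abs(Q[:,0]-.6346)<.016)&(abs(Q[:,1]+.0355)<.016)&(Q[:,2]>.1235)&(Q[:,2]<.136); q=Q[k]
    if len(q)>5:
        f=least_squares(lambda c: np.hypot(q[:,0]-c[0],q[:,1]-c[1])-.011,[.6346,-.0355],loss='soft_l1',f_scale=.001); print(nm,len(q),f.x,np.abs(f.fun).mean())
```

```text
59
leg lat -0.00891251483865513 z top 0.12631297670219055 [0.12161062 0.12830874] expected axis lat -.0065 z .1265; lmax 0.08195757829930242
[[51.7, -2.5, 127.1, 289.0, 206.0], [46.4, -6.4, 127.1, 287.0, 207.0], [55.4, -7.4, 126.8, 291.0, 207.0], [64.5, -7.6, 126.1, 295.0, 207.0], [73.5, -8.8, 126.0, 299.0, 207.0], [16.6, -7.7, 128.0, 274.0, 208.0], [27.7, -8.9, 127.6, 279.0, 208.0], [36.9, -8.3, 126.5, 283.0, 208.0], [45.4, -11.4, 127.4, 287.0, 208.0], [55.2, -8.4, 124.8, 291.0, 208.0], [64.1, -9.8, 124.8, 295.0, 208.0], [18.6, -8.9, 125.8, 275.0, 209.0], [27.4, -10.9, 126.2, 279.0, 209.0], [36.8, -9.2, 124.4, 283.0, 209.0], [79.3, -4.2, 117.8, 301.0, 209.0]]
side11 39 [ 0.63288557 -0.03711303] 0.0007499433324905916
side9 40 [ 0.63315009 -0.03675927] 0.000855537937826401
top9 15 [ 0.6351919  -0.03547059] 0.00045111645492802965
```

Run:
```python
from h import *
for nm in ['side9','side11','top9']:
    d=load(nm); Q=cloud(d).reshape(-1,3); im=d['color'].reshape(-1,3).astype(int)
    k=(abs(Q[:,0]-.635)<.028)&(abs(Q[:,1]+.036)<.085)&(abs(Q[:,2]-.122)<.008)&((abs(Q[:,1]+.036)>.02))
    print(nm,k.sum(),np.median(Q[k,2]),Q[k,2].std())
```

```text
side9 638 0.1214914701519563 0.0008071537184719308
side11 638 0.12153365240578388 0.0007948435399274279
top9 1411 0.1219357773032776 0.0015733194731500188
```

apply_moves --dp '[[-0.013, 0.02, -0.014], [0, 0.003, 0.002], [0, 0, 0.006], [0, 0, 0.006]]' --twist '[[-0.001, 0, 0.001], [0, 0, 0], [0, 0, 0], [0, 0, 0]]' --jaw '[210, 210, 210, 210]'

```text
clock: 44.4
tcp_pos: [0.5283, -0.0272, 0.2998]
orientation: [2.25, 2.192, 0.003]
contact_force: [0.3, -0.9, -0.2]
grip_width: 0.0238
```

```bash
python3 go.py 0.528 -0.027 0.146 88.5
```

```text
t 44.40 g [ 0.5286 -0.027   0.1451] psi 88.49 w 0.0238 F [ 0.3 -0.9 -0.2]
 twist/120 [ 0.0009 -0.0005 -0.0001] rows 0.0  dp/.12 [ 0.0016 -0.0026 -0.0079] after turn [ 0.0016 -0.0026 -0.0079] rows 0.0
```

apply_moves --dp '[[0.001, 0.04, -0.007], [0, 0.05, 0.004], [0, 0.02, 0.004], [0, 0, 0.004]]' --twist '[[0.001, 0, 0], [0, 0, 0], [0, 0, 0], [0, 0, 0]]' --jaw '[210, 210, 210, 210]'

```text
clock: 44.8
tcp_pos: [0.543, -0.0274, 0.2993]
orientation: [-2.25, -2.192, -0.002]
contact_force: [0.2, -0.1, -0.5]
grip_width: 0.0239
```

```bash
python3 go.py 0.5425 -0.0274 0.146 88.5;  python3 - <<'E'
from h import *
s=snap('side','side12.png'); cv2.imwrite('pics/c17.png',cv2.resize(s['color'][190:225,280:340,::-1],None,fx=12,fy=12,interpolation=cv2.INTER_CUBIC))
E
```

```text
t 44.80 g [ 0.5431 -0.0272  0.1446] psi 88.49 w 0.0239 F [ 0.2 -0.1 -0.5]
 twist/120 [ 0.0001 -0.0006 -0.0001] rows 0.0  dp/.12 [ 0.0001 -0.0045 -0.0119] after turn [ 0.0001 -0.0045 -0.0119] rows 0.0
```

View pics/c17.png

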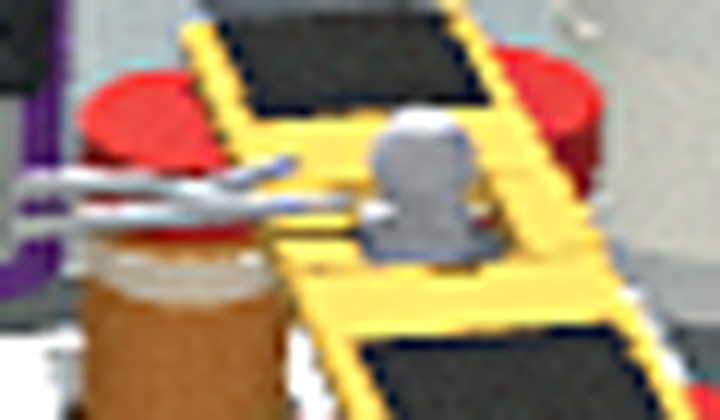

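apply_moves --dp '[[-0.001, -0.002, -0.018], [0, 0, 0], [0, 0, 0]]' --twist '[[0, 0, 0], [0, 0, 0], [0, 0, 0]]' --jaw '[210, 210, 210]'

```text
clock: 45.15
tcp_pos: [0.5423, -0.0276, 0.3013]
orientation: [-2.25, -2.191, -0.0]
contact_force: [-0.2, 0.1, -0.7]
grip_width: 0.0236
```

```bash
python3 go.py 0.5425 -0.0274 0.1465 88.5;  python3 - <<'E'
from h import *
s=snap('side','side13.png'); cv2.imwrite('pics/c18.png',cv2.resize(s['color'][190:225,280:340,::-1],None,fx=12,fy=12,interpolation=cv2.INTER_CUBIC))
E
```

```text
t 45.15 g [ 0.5421 -0.0274  0.1466] psi 88.49 w 0.0236 F [-0.2  0.1 -0.7]
 twist/120 [-0.0004 -0.0006 -0.0001] rows 0.0  dp/.12 [0.0015 0.002  0.0009] after turn [0.0015 0.002  0.0009] rows 0.0
```

View pics/c18.png

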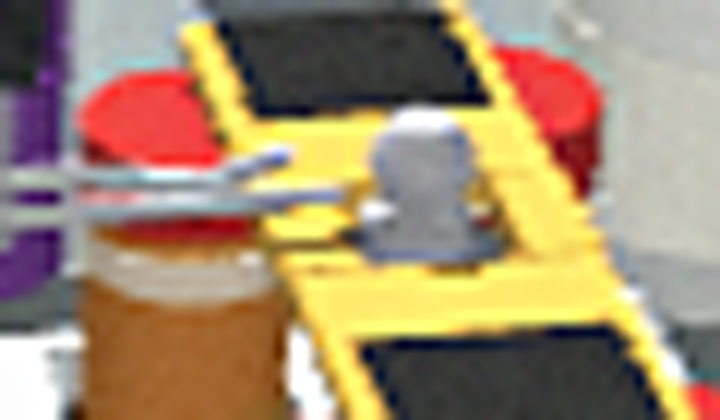

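apply_moves --dp '[[0.001, 0.04, 0], [0, 0.04, 0], [0, 0.02, 0]]' --twist '[[0, 0, 0], [0, 0, 0], [0, 0, 0]]' --jaw '[210, 210, 210]'

```text
clock: 45.5
tcp_pos: [0.555, -0.0278, 0.3015]
orientation: [-2.25, -2.191, -0.001]
contact_force: [-0.3, -0.3, -0.2]
grip_width: 0.0236
```

```bash
python3 go.py 0.555 -0.0277 0.1465 88.5;  python3 - <<'E'
from h import *
s=snap('side','side14.png'); cv2.imwrite('pics/c19.png',cv2.resize(s['color'][190:225,280:340,::-1],None,fx=12,fy=12,interpolation=cv2.INTER_CUBIC))
E
```

```text
t 45.50 g [ 0.5549 -0.0276  0.1468] psi 88.49 w 0.0236 F [-0.3 -0.3 -0.2]
 twist/120 [-0.0002 -0.0006 -0.    ] rows 0.0  dp/.12 [0.0006 0.0002 0.0024] after turn [0.0006 0.0002 0.0024] rows 0.0
```

View pics/c19.png

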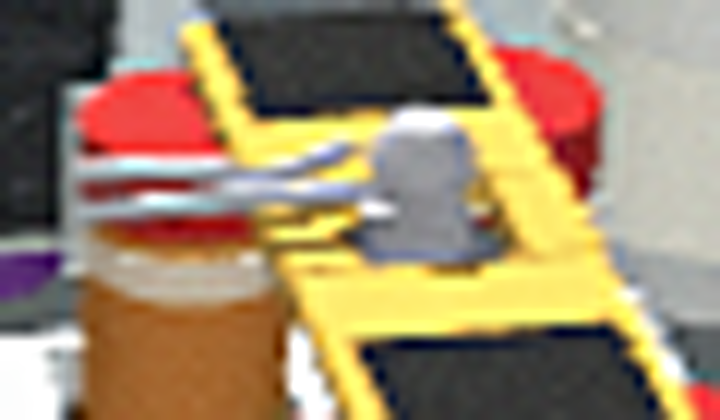

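apply_moves --dp '[[0, 0.04, 0.002], [0, 0.04, 0.002], [0, 0.04, 0.001]]' --twist '[[0, 0, 0], [0, 0, 0], [0, 0, 0]]' --jaw '[210, 210, 210]'

```text
clock: 45.85
tcp_pos: [0.5704, -0.0281, 0.3007]
orientation: [-2.249, -2.191, -0.0]
contact_force: [-0.9, 0.7, -0.3]
grip_width: 0.0238
```

```bash
python3 go.py 0.5948 -0.0285 0.1465 88.5
```

```text
t 45.85 g [ 0.5703 -0.028   0.146 ] psi 88.49 w 0.0238 F [-0.9  0.7 -0.3]
 twist/120 [-0.0004 -0.0006 -0.    ] rows 0.0  dp/.12 [ 0.0024  0.203  -0.0045] after turn [ 0.0024  0.203  -0.0043] rows 0.5
```

apply_moves --dp '[[0.001, 0.04, -0.002], [0.001, 0.05, 0], [0, 0.05, 0]]' --twist '[[0, 0, 0], [0, 0, 0], [0, 0, 0]]' --jaw '[210, 210, 210]'

```text
clock: 46.15
tcp_pos: [0.5875, -0.027, 0.2999]
orientation: [-2.245, -2.19, 0.003]
contact_force: [-0.5, 0.7, -0.1]
grip_width: 0.0235
```

```bash
python3 go.py 0.5948 -0.0285 0.1465 88.5
```

```text
t 46.15 g [ 0.5867 -0.0266  0.1452] psi 88.59 w 0.0235 F [-0.5  0.7 -0.1]
 twist/120 [-0.0026 -0.0013  0.0008] rows 0.0  dp/.12 [-0.011   0.0611 -0.0114] after turn [-0.0109  0.0612 -0.011 ] rows 0.2
```

apply_moves --dp '[[-0.01, 0.03, -0.008], [0, 0.04, -0.003], [0, 0.02, 0]]' --twist '[[-0.002, -0.001, 0.001], [0, 0, 0], [0, 0, 0]]' --jaw '[210, 210, 210]'

```text
clock: 46.45
tcp_pos: [0.6006, -0.0287, 0.3017]
orientation: [2.25, 2.19, 0.003]
contact_force: [0.1, -1.0, -0.1]
grip_width: 0.024
```

```bash
python3 go.py 0.5953 -0.0287 0.1465 88.5;  python3 - <<'E'
from h import *
s=snap('side','side15.png'); cv2.imwrite('pics/c20.png',cv2.resize(s['color'][185:225,280:345,::-1],None,fx=12,fy=12,interpolation=cv2.INTER_CUBIC))
E
```

```text
t 46.45 g [ 0.601  -0.0288  0.147 ] psi 88.46 w 0.0240 F [ 0.1 -1.  -0.1]
 twist/120 [ 0.0011  0.     -0.0003] rows 0.0  dp/.12 [-0.0009 -0.0446  0.0043] after turn [-0.0009 -0.0446  0.0044] rows 0.1
```

View pics/c20.png

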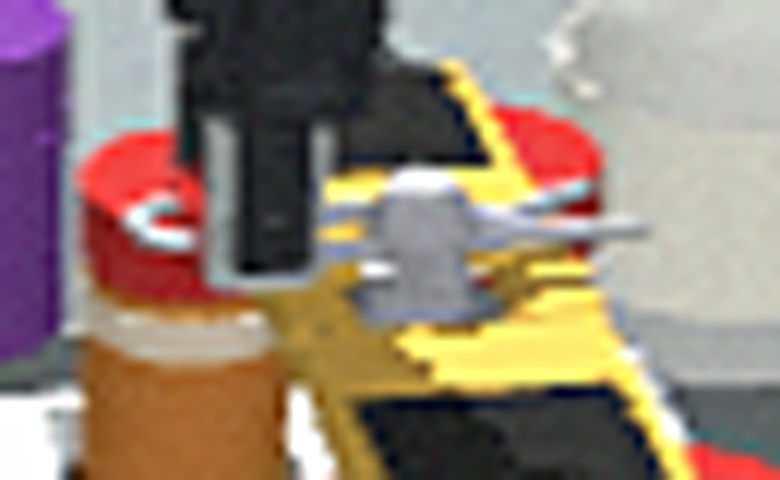

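apply_moves --dp '[[0, -0.03, 0.003], [0, -0.01, 0.002], [0, 0, 0]]' --twist '[[0.001, 0, 0], [0, 0, 0], [0, 0, 0]]' --jaw '[210, 210, 210]'

```text
clock: 46.8
tcp_pos: [0.5962, -0.0289, 0.3015]
orientation: [2.25, 2.189, 0.003]
contact_force: [0.3, 0.7, -1.3]
grip_width: 0.0236
```

```bash
python3 go.py 0.5953 -0.0287 0.1465 88.5;  python3 - <<'E'
from h import *
s=snap('side','side16.png'); cv2.imwrite('pics/c21.png',cv2.resize(s['color'][185:225,280:345,::-1],None,fx=12,fy=12,interpolation=cv2.INTER_CUBIC))
print(r.get_obs()['contact_force'])
E
```

```text
t 46.80 g [ 0.5966 -0.0289  0.1468] psi 88.43 w 0.0236 F [ 0.3  0.7 -1.3]
 twist/120 [ 0.0012  0.     -0.0006] rows 0.0  dp/.12 [ 0.0015 -0.0072  0.0027] after turn [ 0.0015 -0.0072  0.0027] rows 0.0
[ 0.61605569  0.87258718 -0.64591229]
```

View pics/c21.png

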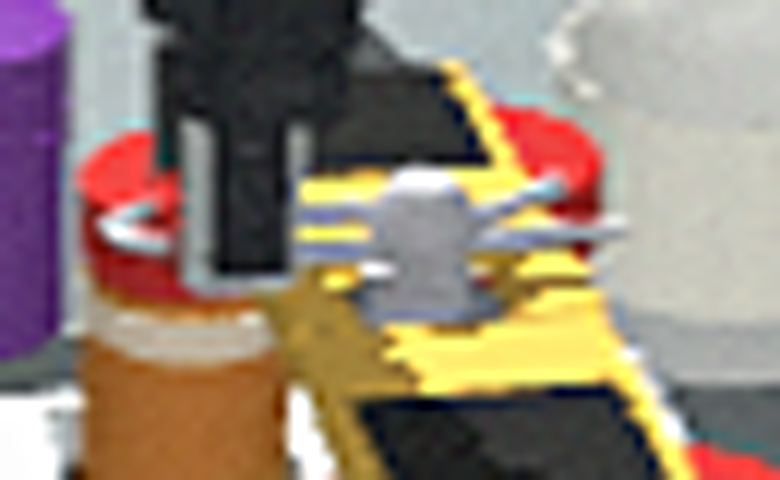

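apply_moves --dp '[[0, -0.008, 0.002], [0, 0, 0], [0, 0, 0], [0, 0, 0], [0, 0, 0]]' --twist '[[0.001, 0, 0], [0, 0, 0], [0, 0, 0], [0, 0, 0], [0, 0, 0]]' --jaw '[210, 210, 150, 120, 110]'

```text
clock: 47.35
tcp_pos: [0.5946, -0.0293, 0.3014]
orientation: [-2.252, -2.19, 0.001]
contact_force: [0.0, 0.0, 0.3]
grip_width: 0.0485
```

```bash
python3 go.py 0.5953 -0.0287 0.1465 88.5;  python3 - <<'E'
from h import *
s=snap('side','side17.png'); cv2.imwrite('pics/c22.png',cv2.resize(s['color'][185:225,280:345,::-1],None,fx=12,fy=12,interpolation=cv2.INTER_CUBIC))
E
```

```text
t 47.35 g [ 0.5945 -0.0294  0.1467] psi 88.41 w 0.0485 F [0.  0.  0.3]
 twist/120 [-0.0003  0.0003 -0.0008] rows 0.0  dp/.12 [0.005  0.0055 0.0017] after turn [0.005  0.0055 0.0017] rows 0.0
```

View pics/c22.png

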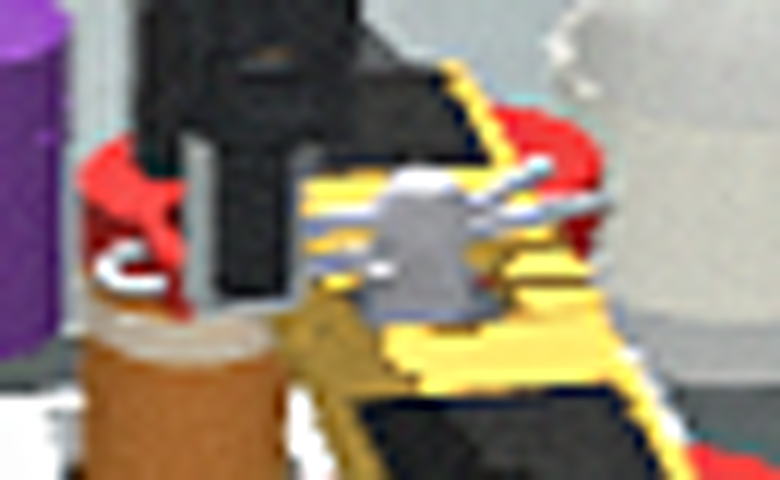

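apply_moves --dp '[[0, 0, -0.05], [0, 0, -0.15], [0, 0, -0.25], [0, 0, -0.2], [0, -0.05, 0], [0.15, -0.1, 0], [0.3, -0.1, 0], [0.35, -0.1, 0], [0.35, -0.1, 0], [0.3, 0, 0], [0.1, 0, 0], [0, 0, 0]]' --twist '[[0, 0, 0], [0, 0, 0], [0, 0, 0], [0, 0, 0], [0, 0, 0], [0, 0, 0], [0, 0, 0], [0, 0, 0], [0, 0, 0], [0, 0, 0], [0, 0, 0], [0, 0, 0]]' --jaw '[100, 100, 100, 100, 100, 100, 100, 100, 100, 100, 100, 100]'

```text
clock: 48.6
tcp_pos: [0.5425, 0.1608, 0.3823]
orientation: [2.259, 2.182, -0.006]
contact_force: [0.5, -1.2, 0.3]
grip_width: 0.0522
```

```bash
python3 go.py
python3 - <<'E'
from meas import *
d,P,H,S,V=run('top18'); Z=P[...,2]
s=snap('side','side18.png'); cv2.imwrite('pics/c23.png',cv2.resize(s['color'][185:235,270:350,::-1],None,fx=9,fy=9,interpolation=cv2.INTER_CUBIC))
cv2.imwrite('pics/c24.png',cv2.resize(d['color'][140:210,230:340,::-1],None,fx=7,fy=7,interpolation=cv2.INTER_CUBIC))
red=((H<8)|(H>172))&(S>150)&(V>60)&(abs(P[...,0]-.595)<.04)&(abs(P[...,1]+.03)<.03)
for k,c,st in comps(red,15): print('clip',c,st,P[k].mean(0),ray(d,*c,.132)[:2])
E
```

```text
t 48.60 g [0.5422 0.1603 0.2276] psi 88.03 w 0.0522 F [ 0.5 -1.2  0.3]
 twist/120 [-0.001   0.0016 -0.    ] rows 0.0  dp/.12 [-0.0044 -0.0028  0.    ] after turn [-0.0044 -0.0028 -0.    ] rows 0.0
clip [281.55172414 184.95402299] [277 181  10   9  87] [ 0.59317998 -0.0285514   0.13397635] [ 0.59356204 -0.02862768]
```

View pics/c23.png

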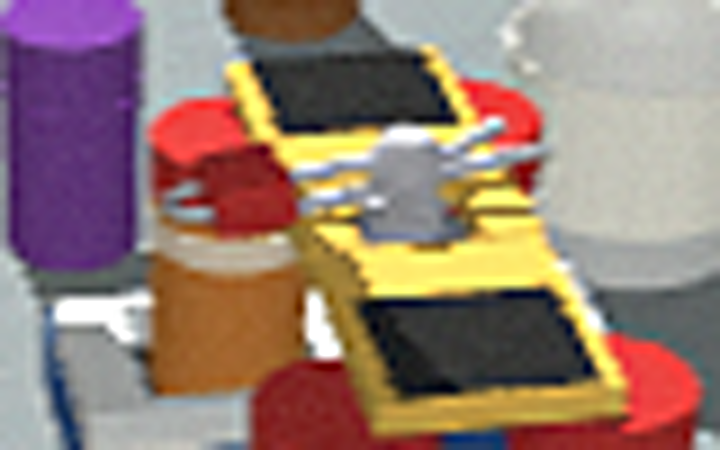

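View pics/c24.png

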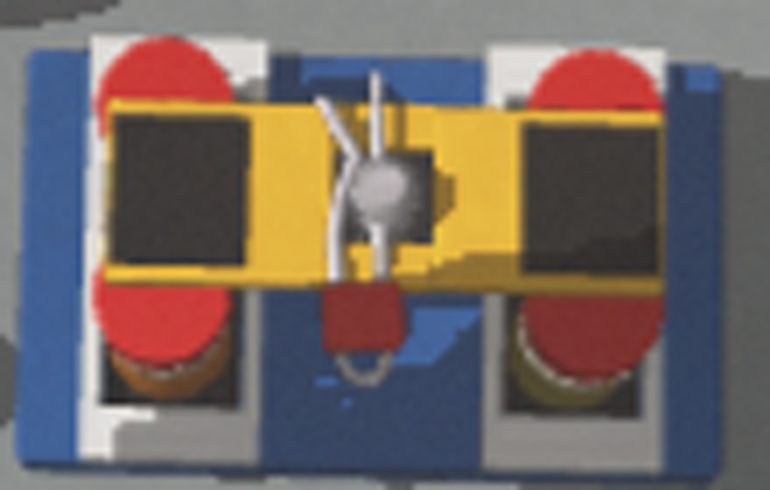

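Run:
```python
from meas import *
d=load('top18'); P=cloud(d)
im=cv2.cvtColor(d['color'],cv2.COLOR_RGB2GRAY)
np.set_printoptions(linewidth=200)
print(im[146:172,272:296])
print('tip at z .136', [ray(d,283.5,v,.136)[0].round(4) for v in (149,150,151)])
print('expected tip x', .6346+.036, proj(d,(.6706,-.0364,.136)), 'grip centre exp',proj(d,(.5948,-.028,.133)))
o=[P[v,u].round(4).tolist() for v,u in ((152,284),(155,284),(158,284),(185,281),(182,280),(188,281))]; print(o)
```

```text
[[141 139 140 142 141 141 141 142 141 141 141 140 141 142 140 139 137 142 139 141 141 143 144 143]
 [115 135 139 140 140 140 139 140 139 141 141 140 141 142 140 140 139 140 140 140 140 142 142 141]
 [ 71  90  93  92  92  94 102 103 102 101  99  98 101 101 100 100 102 104 104 102 102 102  99 100]
 [ 64  86  91  91  91  92  93  93  94  93  94  93  94  92  95  93  94  96  97  95  96  94  94  95]
 [ 66  88  93  91  91  93  93  93  92  91  93 151 110  93  94  94  94  97  94  95  95  94  94  93]
 [ 66  89  74  69  69  70  70  72  70  70  78 196 126  92  92  92  94  94  95  94  95  94  92  94]
 [ 67  69  68  67  67  66  66  67  67  65  76 196 118  71  89  94  95  94  93  92  93  94  92  95]
 [ 67  66  66  91  80  68  69  67  65  64  66 196 118  67  70  89  94  94  94  94  92  93  94  96]
 [ 75  76  75 192 173  99  86  79  75  86  87 184 112  86  77  77 106  98  94  93  92  92  94  94]
 [181 179 181 183 216 151 114 108 110 168 173 206 158 171 126 111 167 177 177 177 154 144 142 138]
 [185 185 184 183 192 180 144 116 113 174 172 217 155 175 131 112 172 180 181 182 183 180 179 180]
 [186 185 1
[... 1117 characters left out ...]
71 176 177 178 175 163 124 102  88  71  67 104 112 114 174]
 [183 182 183 181 187 185 175 103 112 165 167 166 158 147 131 111 102  95  72  66 104 113 114 176]
 [183 182 181 179 187 211 167  94  91 116 151 152 146 136 122 106  90  72  66  68 107 114 171 183]
 [184 182 182 182 173 216 156  82  83 120 154 150 141 131 115 101  92  71  66  69 106 170 184 183]]
tip at z .136 [np.float64(0.6739), np.float64(0.6716), np.float64(0.6694)]
expected tip x 0.6706000000000001 [284.75191198 150.45187528] grip centre exp [281.2777659  184.31664033]
[[0.6973, -0.0397, 0.0284], [0.6603, -0.0346, 0.1359], [0.654, -0.0346, 0.1337], [0.5931, -0.0273, 0.1337], [0.5995, -0.0251, 0.1355], [0.5861, -0.0272, 0.1353]]
```

```bash
cat > knob.py <<'E'
from meas import *
def knobs(nm):
    d=load(nm); P=cloud(d); Z=P[...,2]
    b=(Z>.1)&(P[...,1]<-.36)&(P[...,1]>-.45)&(P[...,0]>.44)&(P[...,0]<.63)
    for k,c,s in comps(b,15):
        q=P[k]; zt=np.percentile(q[:,2],90); t=q[q[:,2]>zt-.004]
        print('c',c.round(1),'n',len(q),'z',np.percentile(q[:,2],[10,50,90]).round(4),cv2.minAreaRect((t[:,:2]*1000).astype(np.float32)),'pca',np.degrees(np.arctan2(*np.linalg.svd(t[:,:2]-t[:,:2].mean(0))[2][0][::-1])).round(1),t.mean(0).round(4))
E
python3 -c "
from knob import *; knobs('top18'); knobs('top1')
P=cloud(load('top18')); Z=P[...,2]; b=(P[...,1]<-.37)&(P[...,1]>-.44)&(P[...,0]>.45)&(P[...,0]<.61); print(np.histogram(Z[b],bins=np.arange(.066,.114,.002)))"; python3 go.py 0.486 -0.4035 0.16 -41.4
```

```text
c [444.2 191.9] n 138 z [0.1028 0.1084 0.1112] ((580.9699096679688, -400.0450134277344), (14.999093055725098, 39.68748474121094), 86.19535064697266) pca -178.5 [ 0.5808 -0.3998  0.1095]
c [448.5 233.3] n 137 z [0.1045 0.1089 0.1108] ((486.6645202636719, -403.7137756347656), (39.70658493041992, 14.749095916748047), 48.142723083496094) pca -129.3 [ 0.4861 -0.4035  0.1093]
c [444.2 191.9] n 139 z [0.1024 0.1088 0.1108] ((580.8211669921875, -400.0153503417969), (39.951011657714844, 14.980290412902832), 4.945774078369141) pca -179.0 [ 0.5806 -0.3998  0.1095]
c [448.6 233.3] n 136 z [0.1051 0.1086 0.1112] ((485.7681884765625, -403.1644287109375), (40.78830337524414, 14.545035362243652), 49.3515625) pca -128.4 [ 0.4866 -0.4029  0.1096]
(array([110, 487, 556, 177,  26,  47, 103,  63,  26,  14,  12,  19,  11,
        16,  10,  15,  13,  18,  13,  17,  60, 101,  58]), array([0.066, 0.068, 0.07 , 0.072, 0.074, 0.076, 0.078, 0.08 , 0.082,
       0.084, 0.086, 0.088, 0.09 , 0.092, 0.094, 0.096, 0.098, 0.1  ,
       0.102, 0.104, 0.106, 0.108, 0.11 , 0.112]))
t 48.70 g [0.5426 0.1576 0.2276] psi 87.82 w 0.0518 F [ 0.  -0.6  0.2]
 twist/120 [0.0018 0.0022 1.0768] rows 15.0  dp/.12 [-4.6935 -0.2952  0.5846] after turn [2.7397 3.8254 0.5634] rows 11.4
```

apply_moves --dp '[[-0.15, -0.02, 0], [-0.3, -0.02, 0], [-0.38, -0.03, 0], [-0.38, -0.03, 0], [-0.38, -0.03, 0], [-0.38, -0.03, 0], [-0.38, -0.03, 0], [-0.38, -0.03, 0], [-0.38, -0.03, 0], [-0.38, -0.03, 0], [-0.38, -0.03, 0], [-0.38, 0, 0], [-0.2, 0, 0], [-0.05, 0, 0], [0, 0, 0]]' --twist '[[0, 0, 0], [0, 0, 0], [0, 0, 0], [0, 0, 0], [0, 0, 0], [0, 0, 0], [0, 0, 0], [0, 0, 0], [0, 0, 0], [0, 0, 0], [0, 0, 0], [0, 0, 0], [0, 0, 0], [0, 0, 0], [0, 0, 0]]' --jaw '[125, 125, 125, 125, 125, 125, 125, 125, 125, 125, 125, 125, 125, 125, 125]' --grip_force 40

```text
clock: 50.2
tcp_pos: [0.4441, -0.4339, 0.3884]
orientation: [2.321, 2.108, -0.028]
contact_force: [0.4, 0.2, -0.3]
grip_width: 0.0439
```

apply_moves --dp '[[0, 0, 0], [0, 0, 0], [0, 0, 0], [0, 0, 0], [0, 0, 0], [0, 0, 0], [0, 0, 0], [0, 0, 0], [0, 0, 0], [0, 0, 0], [0, 0, 0], [0, 0, 0], [0, 0, 0], [0, 0, 0], [0, 0, 0], [0, 0, 0], [0, 0, 0]]' --twist '[[0, 0, 0.04], [0, 0, 0.068], [0, 0, 0.068], [0, 0, 0.068], [0, 0, 0.068], [0, 0, 0.068], [0, 0, 0.068], [0, 0, 0.068], [0, 0, 0.068], [0, 0, 0.068], [0, 0, 0.068], [0, 0, 0.068], [0, 0, 0.068], [0, 0, 0.068], [0, 0, 0.068], [0, 0, 0.04], [0, 0, 0]]' --jaw '[125, 125, 125, 125, 125, 125, 125, 125, 125, 125, 125, 125, 125, 125, 125, 125, 125]'

```text
clock: 51.9
tcp_pos: [0.4365, -0.4148, 0.3859]
orientation: [-2.908, 1.171, 0.018]
contact_force: [-0.8, 0.1, 0.6]
grip_width: 0.0435
```

```bash
python3 go.py 0.4863 -0.4034 0.15 -41
```

```text
t 51.90 g [ 0.4352 -0.4133  0.2312] psi -43.87 w 0.0435 F [-0.8  0.1  0.6]
 twist/120 [-0.0009  0.0061 -0.0239] rows 0.3  dp/.12 [ 0.2422 -0.3554  0.6744] after turn [ 0.2511 -0.3444  0.6768] rows 1.9
```

apply_moves --dp '[[0.1, -0.13, 0.1], [0.1, -0.14, 0.2], [0.03, -0.05, 0.2], [0, 0, 0.1], [0, 0, 0.03], [0, 0, 0.01]]' --twist '[[-0.001, 0.006, -0.022], [0, 0, 0], [0, 0, 0], [0, 0, 0], [0, 0, 0], [0, 0, 0]]' --jaw '[125, 125, 125, 125, 125, 125]'

```text
clock: 52.5
tcp_pos: [0.4876, -0.4003, 0.3045]
orientation: [-2.948, 1.069, -0.005]
contact_force: [0.0, -0.4, 0.7]
grip_width: 0.0434
```

```bash
python3 go.py 0.4863 -0.4034 0.13 -41
```

```text
t 52.50 g [ 0.4883 -0.3997  0.1498] psi -39.87 w 0.0434 F [ 0.  -0.4  0.7]
 twist/120 [-0.0029 -0.0006  0.0094] rows 0.1  dp/.12 [0.0083 0.0276 0.1645] after turn [0.009  0.0265 0.1647] rows 0.4
```

apply_moves --dp '[[0.008, 0.025, 0.05], [0, 0, 0.06], [0, 0, 0.05], [0, 0, 0.01]]' --twist '[[-0.003, -0.001, 0.008], [0, 0, 0], [0, 0, 0], [0, 0, 0]]' --jaw '[125, 125, 125, 125]'

```text
clock: 52.9
tcp_pos: [0.4855, -0.4049, 0.2848]
orientation: [2.942, -1.099, 0.004]
contact_force: [-0.2, -0.0, -0.4]
grip_width: 0.0434
```

```bash
python3 go.py 0.4863 -0.4034 0.102 -41
```

```text
t 52.90 g [ 0.4857 -0.4052  0.1301] psi -40.97 w 0.0434 F [-0.2 -0.  -0.4]
 twist/120 [ 0.0002 -0.0012  0.0003] rows 0.0  dp/.12 [-0.0035 -0.0139  0.2342] after turn [-0.0029 -0.0138  0.2342] rows 0.6
```

apply_moves --dp '[[-0.003, -0.013, 0.06], [0, 0, 0.08], [0, 0, 0.06], [0, 0, 0.02], [0, 0, 0]]' --twist '[[0, -0.001, 0], [0, 0, 0], [0, 0, 0], [0, 0, 0], [0, 0, 0]]' --jaw '[125, 125, 125, 125, 125]'

```text
clock: 53.4
tcp_pos: [0.4862, -0.4034, 0.2558]
orientation: [2.943, -1.099, -0.0]
contact_force: [-0.2, 0.5, 0.6]
grip_width: 0.0435
```

```bash
python3 go.py 0.4863 -0.4034 0.102 -41;  python3 - <<'E'
from h import *
s=snap('side','side19.png'); cv2.imwrite('pics/c25.png',cv2.resize(s['color'][300:420,220:400,::-1],None,fx=4,fy=4,interpolation=cv2.INTER_CUBIC))
E
```

```text
t 53.40 g [ 0.4862 -0.4035  0.1011] psi -40.97 w 0.0435 F [-0.2  0.5  0.6]
 twist/120 [ 0.0002 -0.      0.0003] rows 0.0  dp/.12 [ 0.0008 -0.0005 -0.0072] after turn [ 0.0007 -0.0005 -0.0072] rows 0.0
```

View pics/c25.png

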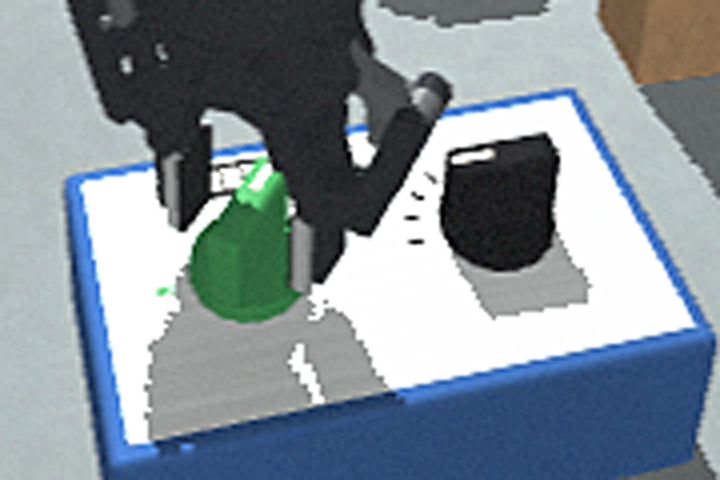

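apply_moves --dp '[[0, 0, 0], [0, 0, 0], [0, 0, 0], [0, 0, 0], [0, 0, 0], [0, 0, 0], [0, 0, 0], [0, 0, 0], [0, 0, 0], [0, 0, 0]]' --twist '[[0, 0, 0], [0, 0, 0], [0, 0, 0], [0, 0, 0], [0, 0, -0.04], [0, 0, -0.06], [0, 0, -0.06], [0, 0, -0.06], [0, 0, -0.06], [0, 0, 0]]' --jaw '[235, 235, 235, 235, 235, 235, 235, 235, 235, 235]'

```text
clock: 54.45
tcp_pos: [0.4857, -0.4034, 0.2566]
orientation: [3.136, -0.168, -0.001]
contact_force: [0.6, -0.7, -3.6]
grip_width: 0.0134
```

```bash
python3 go.py 0.4863 -0.4034 0.102 92; python3 -c "
from h import *; o=r.get_obs(); print(o['moment'],o['joints'])"
```

```text
t 54.45 g [ 0.4855 -0.4036  0.1019] psi -6.14 w 0.0134 F [ 0.6 -0.7 -3.6]
 twist/120 [ 1.000e-04  7.000e-04 -8.178e-01] rows 11.4  dp/.12 [ 0.0053 -0.0007 -0.0008] after turn [-0.0001  0.0053 -0.0008] rows 0.0
[-0.23098771 -0.28196561  0.03963798] [ 0.17924648  0.64544666  0.58450821  1.81113186 -0.46635847  0.82609044
  0.88709956]
```

apply_moves --dp '[[0, 0, 0], [0, 0, 0], [0, 0, 0], [0, 0, 0], [0, 0, 0], [0, 0, 0], [0, 0, 0], [0, 0, 0], [0, 0, 0]]' --twist '[[0, 0, -0.04], [0, 0, -0.06], [0, 0, -0.06], [0, 0, -0.06], [0, 0, -0.06], [0, 0, -0.06], [0, 0, -0.06], [0, 0, -0.06], [0, 0, 0]]' --jaw '[235, 235, 235, 235, 235, 235, 235, 235, 235]'

```text
clock: 55.35
tcp_pos: [0.4844, -0.4042, 0.2566]
orientation: [-2.856, -1.307, 0.005]
contact_force: [0.7, 0.7, -1.8]
grip_width: 0.013
```

```bash
python3 go.py 0.4863 -0.4034 0.102 92; python3 -c "
from h import *; o=r.get_obs(); print(o['moment'],o['joints'])"
```

```text
t 55.35 g [ 0.4839 -0.4043  0.1019] psi 49.17 w 0.0130 F [ 0.7  0.7 -1.8]
 twist/120 [-0.0013  0.0009 -0.3569] rows 5.0  dp/.12 [ 0.015   0.0078 -0.0011] after turn [ 0.0057  0.0159 -0.001 ] rows 0.0
[ 0.05412133 -0.26993702  0.03973271] [ 0.35371516  0.59302476  0.33329313  1.79960647 -0.25575425  0.79357366
  1.67328224]
```

apply_moves --dp '[[0.013, 0.007, 0], [0, 0, 0], [0, 0, 0], [0, 0, 0], [0, 0, 0], [0, 0, 0]]' --twist '[[0, 0, -0.05], [0, 0, -0.06], [0, 0, -0.06], [0, 0, -0.06], [0, 0, -0.06], [0, 0, -0.02]]' --jaw '[235, 235, 235, 235, 235, 235]'

```text
clock: 55.95
tcp_pos: [0.4845, -0.4051, 0.2566]
orientation: [-2.304, -2.131, 0.009]
contact_force: [0.8, 0.1, -0.3]
grip_width: 0.0134
```

```bash
python3 go.py 0.4863 -0.4034 0.102 92; python3 -c "
from h import *; o=r.get_obs(); print(o['moment'],o['joints'])"
```

```text
t 55.95 g [ 0.4835 -0.4054  0.1019] psi 85.51 w 0.0134 F [ 0.8  0.1 -0.3]
 twist/120 [-0.003   0.0009 -0.0541] rows 0.8  dp/.12 [ 0.0155  0.0139 -0.0011] after turn [ 0.0138  0.0155 -0.001 ] rows 0.1
[ 0.06804168 -0.32184287 -0.0640468 ] [ 0.47147178  0.57748117  0.17079072  1.78858982 -0.12386633  0.79028506
  2.19519866]
```

apply_moves --dp '[[0.012, 0.012, 0], [0, 0, 0], [0, 0, 0]]' --twist '[[-0.002, 0, -0.03], [0, 0, -0.03], [0, 0, -0.03]]' --jaw '[235, 235, 235]'

```text
clock: 56.25
tcp_pos: [0.484, -0.4054, 0.2567]
orientation: [-2.114, -2.32, 0.008]
contact_force: [1.1, 2.2, 0.7]
grip_width: 0.0135
```

```bash
python3 go.py 0.4863 -0.4034 0.102 92; python3 -c "
from h import *; o=r.get_obs(); print(o['moment'],o['joints'][6])"
```

```text
t 56.25 g [ 0.4831 -0.4057  0.102 ] psi 95.33 w 0.0135 F [1.1 2.2 0.7]
 twist/120 [-0.0027  0.0006  0.0278] rows 0.4  dp/.12 [ 0.0151  0.021  -0.0005] after turn [ 0.0163  0.02   -0.0004] rows 0.1
[ 0.39466117 -0.45045586 -1.27619705] 2.3390739661289954
```

apply_moves --dp '[[0, 0, 0], [0, 0, 0], [0, 0, -0.05], [0, 0, -0.2], [0, 0, -0.2], [0, 0, -0.1], [0, 0, 0]]' --twist '[[0, 0, 0], [0, 0, 0], [0, 0, 0], [0, 0, 0], [0, 0, 0], [0, 0, 0.015], [0, 0, 0.01]]' --jaw '[125, 125, 125, 125, 125, 125, 125]'

```text
clock: 56.95
tcp_pos: [0.4842, -0.4056, 0.3259]
orientation: [-2.198, -2.238, 0.01]
contact_force: [0.5, -0.0, -1.0]
grip_width: 0.0434
```

```bash
python3 go.py 0.5807 -0.3999 0.16 92.2;  python3 - <<'E'
from meas import *
s=snap('side','side20.png'); cv2.imwrite('pics/c26.png',cv2.resize(s['color'][300:420,220:400,::-1],None,fx=4,fy=4,interpolation=cv2.INTER_CUBIC))
P=cloud(s); Z=P[...,2]
b=(Z>.103)&(Z<.116)&(P[...,1]<-.36)&(P[...,1]>-.45)&(P[...,0]>.44)&(P[...,0]<.63)
for k,c,st in comps(b,15): print(c,st,cv2.minAreaRect((P[k][:,:2]*1000).astype(np.float32)))
E
```

```text
t 56.95 g [ 0.4829 -0.4058  0.1712] psi 91.05 w 0.0434 F [ 0.5 -0.  -1. ]
 twist/120 [-0.0039  0.0005 -0.0096] rows 0.1  dp/.12 [0.0332 0.8059 0.0865] after turn [0.0169 0.8056 0.0931] rows 1.9
[344.81272085 339.66431095] [331 333  29  14 283] ((579.1629638671875, -403.7030334472656), (15.740670204162598, 41.47921371459961), 89.79727935791016)
[280.96416938 351.41042345] [266 345  31  14 307] ((484.42572021484375, -406.667724609375), (41.752037048339844, 15.20595932006836), 4.219862937927246)
```

View pics/c26.png

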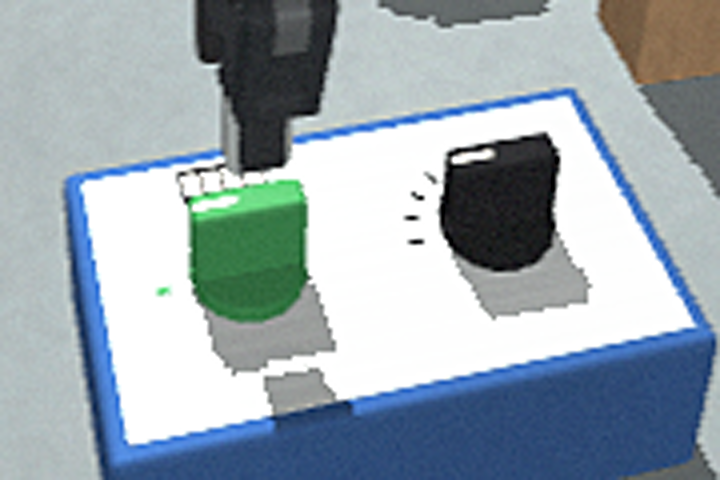

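apply_moves --dp '[[0.01, 0.15, 0.05], [0.01, 0.27, 0.05], [0.01, 0.25, 0], [0, 0.08, 0], [0, 0.01, 0.03], [0, 0, 0.01]]' --twist '[[-0.004, 0, -0.008], [0, 0, 0], [0, 0, 0], [0, 0, 0], [0, 0, 0], [0, 0, 0]]' --jaw '[125, 125, 125, 125, 125, 125]'

```text
clock: 57.6
tcp_pos: [0.5793, -0.3968, 0.3004]
orientation: [-2.176, -2.257, 0.001]
contact_force: [-0.5, 0.6, -0.5]
grip_width: 0.0435
```

```bash
python3 go.py 0.5807 -0.3999 0.13 92
```

```text
t 57.60 g [ 0.5785 -0.3963  0.1457] psi 92.09 w 0.0435 F [-0.5  0.6 -0.5]
 twist/120 [-0.0024 -0.0019  0.0007] rows 0.0  dp/.12 [-0.0264  0.0114  0.1309] after turn [-0.0258  0.0108  0.1311] rows 0.3
```

apply_moves --dp '[[-0.022, 0.01, 0.06], [-0.003, 0.002, 0.06], [0, 0, 0.02], [0, 0, 0.01]]' --twist '[[-0.002, -0.002, 0], [0, 0, 0], [0, 0, 0], [0, 0, 0]]' --jaw '[125, 125, 125, 125]'

```text
clock: 58.0
tcp_pos: [0.5771, -0.4016, 0.2798]
orientation: [-2.183, -2.255, 0.005]
contact_force: [-0.2, -0.4, -0.4]
grip_width: 0.0434
```

```bash
python3 go.py 0.5807 -0.3999 0.102 92
```

```text
t 58.00 g [ 0.5765 -0.4016  0.1251] psi 91.87 w 0.0434 F [-0.2 -0.4 -0.4]
 twist/120 [-0.002   0.     -0.0011] rows 0.0  dp/.12 [0.0132 0.0309 0.1923] after turn [0.0132 0.0302 0.1924] rows 0.5
```

apply_moves --dp '[[0.012, 0.027, 0.05], [0, 0.003, 0.06], [0, 0, 0.05], [0, 0, 0.02], [0, 0, 0]]' --twist '[[-0.002, 0, 0], [0, 0, 0], [0, 0, 0], [0, 0, 0], [0, 0, 0]]' --jaw '[125, 125, 125, 125, 125]'

```text
clock: 58.5
tcp_pos: [0.5804, -0.4002, 0.2563]
orientation: [2.186, 2.256, 0.0]
contact_force: [0.2, 0.5, 0.7]
grip_width: 0.0435
```

```bash
python3 go.py 0.5807 -0.3999 0.102 92
```

```text
t 58.50 g [ 0.5804 -0.4002  0.1016] psi 91.82 w 0.0435 F [0.2 0.5 0.7]
 twist/120 [ 0.0002  0.     -0.0015] rows 0.0  dp/.12 [ 0.0026  0.0028 -0.003 ] after turn [ 0.0026  0.0028 -0.003 ] rows 0.0
```

apply_moves --dp '[[0, 0, 0], [0, 0, 0], [0, 0, 0], [0, 0, 0]]' --twist '[[0, 0, 0], [0, 0, 0], [0, 0, 0], [0, 0, 0]]' --jaw '[235, 235, 235, 235]' --grip_force 60

```text
clock: 58.9
tcp_pos: [0.5804, -0.4012, 0.2567]
orientation: [2.185, 2.255, -0.001]
contact_force: [0.5, -1.2, -1.9]
grip_width: 0.0124
```

```bash
python3 go.py 0.5807 -0.3999 0.102 12
```

```text
t 58.90 g [ 0.5805 -0.4015  0.102 ] psi 91.81 w 0.0124 F [ 0.5 -1.2 -1.9]
 twist/120 [1.20e-03 5.00e-04 6.65e-01] rows 9.3  dp/.12 [0.0106 0.0032 0.0003] after turn [ 0.0051 -0.0099  0.0004] rows 0.0
```

apply_moves --dp '[[0, 0, 0], [0, 0, 0], [0, 0, 0], [0, 0, 0], [0, 0, 0], [0, 0, 0], [0, 0, 0], [0, 0, 0], [0, 0, 0], [0, 0, 0]]' --twist '[[0, 0, 0.04], [0, 0, 0.06], [0, 0, 0.06], [0, 0, 0.06], [0, 0, 0.06], [0, 0, 0.06], [0, 0, 0.06], [0, 0, 0.06], [0, 0, 0.06], [0, 0, 0.04]]' --jaw '[235, 235, 235, 235, 235, 235, 235, 235, 235, 235]'

```text
clock: 59.9
tcp_pos: [0.5801, -0.4015, 0.2568]
orientation: [3.081, 0.598, 0.003]
contact_force: [-0.3, -0.9, -1.9]
grip_width: 0.013
```

```bash
python3 go.py 0.5807 -0.3999 0.102 12; python3 -c "
from h import *; o=r.get_obs(); print(o['moment'],o['joints'])"
```

```text
t 59.90 g [ 0.5805 -0.4019  0.1021] psi 21.96 w 0.0130 F [-0.3 -0.9 -1.9]
 twist/120 [ 0.0015 -0.0009  0.083 ] rows 1.2  dp/.12 [ 0.0097 -0.0106  0.0005] after turn [ 0.0077 -0.0121  0.0006] rows 0.0
[-0.23022858 -0.08141442  0.06237703] [ 0.22371372  0.71650226  0.44540532  1.61103454 -0.37025724  0.89525821
  1.18955409]
```

apply_moves --dp '[[0, 0, 0], [0, 0, 0], [0, 0, 0]]' --twist '[[0, 0, 0.045], [0, 0, 0.02], [0, 0, 0.0]]' --jaw '[235, 235, 235]'

```text
clock: 60.2
tcp_pos: [0.5801, -0.4014, 0.2568]
orientation: [3.116, 0.375, 0.003]
contact_force: [-0.3, -1.2, -1.0]
grip_width: 0.013
```

```bash
python3 go.py 0.5807 -0.3999 0.102 11.8; python3 -c "
from h import *; o=r.get_obs(); print(o['moment'])"
```

```text
t 60.20 g [ 0.5805 -0.4019  0.1021] psi 13.72 w 0.0130 F [-0.3 -1.2 -1. ]
 twist/120 [ 0.0017 -0.0009  0.016 ] rows 0.2  dp/.12 [ 0.0081 -0.0111  0.0004] after turn [ 0.0077 -0.0114  0.0004] rows 0.0
[-0.22592761 -0.06448591 -0.10733737]
```

apply_moves --dp '[[0, 0, 0], [0, 0, 0], [0, 0, 0], [0, 0, 0], [0, 0, -0.05], [0, 0, -0.2], [0, 0, -0.3], [0, 0, -0.2]]' --twist '[[0, 0, 0.014], [0, 0, 0], [0, 0, 0], [0, 0, 0], [0, 0, 0], [0, 0, 0], [0, 0, 0], [0, 0, 0]]' --jaw '[235, 235, 160, 125, 110, 110, 110, 110]'

```text
clock: 61.0
tcp_pos: [0.5797, -0.399, 0.3466]
orientation: [-3.12, -0.333, 0.005]
contact_force: [1.0, -0.4, -0.1]
grip_width: 0.0487
```

apply_moves --dp '[[0, -0.15, 0], [0, -0.3, 0], [0, -0.35, 0], [0, -0.35, 0], [0, -0.35, 0], [0, -0.35, 0], [0, -0.35, 0], [0, -0.35, 0], [0, -0.35, 0], [0, -0.35, 0], [0, -0.35, 0], [0, -0.35, 0], [0, -0.2, 0], [0, 0, 0]]' --twist '[[0, 0, 0], [0, 0, 0], [0, 0, 0], [0, 0, 0], [0, 0, 0], [0, 0, 0], [0, 0, 0], [0, 0, 0], [0, 0, 0], [0, 0, 0], [0, 0, 0], [0, 0, 0], [0, 0, 0], [0, 0, 0]]' --jaw '[110, 110, 110, 110, 110, 110, 110, 110, 110, 110, 110, 110, 110, 110]'

```text
clock: 62.4
tcp_pos: [0.471, 0.104, 0.3597]
orientation: [-3.123, -0.338, -0.031]
contact_force: [0.0, -0.2, 0.2]
grip_width: 0.0485
```

```bash
python3 go.py;  python3 - <<'E'
from knob import *
d=snap('top','top21.png'); s=snap('side','side21.png'); knobs('top21')
cv2.imwrite('pics/c27.png',cv2.resize(d['color'][160:270,400:480,::-1],None,fx=5,fy=5,interpolation=cv2.INTER_CUBIC))
E
```

```text
t 62.40 g [0.474  0.1044 0.2051] psi 12.35 w 0.0485 F [ 0.  -0.2  0.2]
 twist/120 [ 0.0007 -0.0093 -0.    ] rows 0.1  dp/.12 [0.0252 0.0018 0.0002] after turn [ 0.0252  0.0018 -0.0002] rows 0.1
c [444.2 191.7] n 122 z [0.1055 0.1091 0.1113] ((581.0542602539062, -399.4817199707031), (13.666716575622559, 40.713077545166016), 11.990495681762695) pca -76.8 [ 0.5807 -0.4001  0.1098]
c [448.5 233. ] n 141 z [0.1037 0.1088 0.1109] ((486.6587219238281, -404.1178283691406), (40.60531234741211, 14.953808784484863), 3.2179479598999023) pca -178.5 [ 0.4859 -0.4036  0.1094]
```

View pics/c27.png

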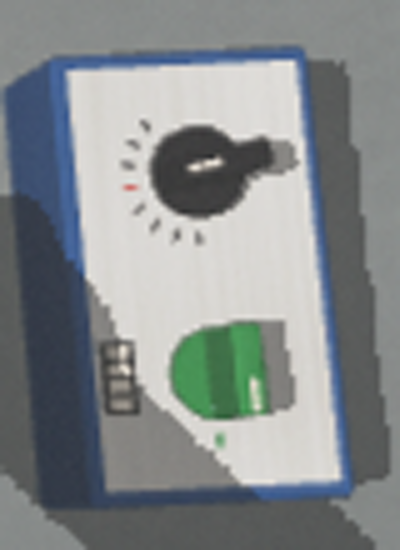

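View pics/top21.png

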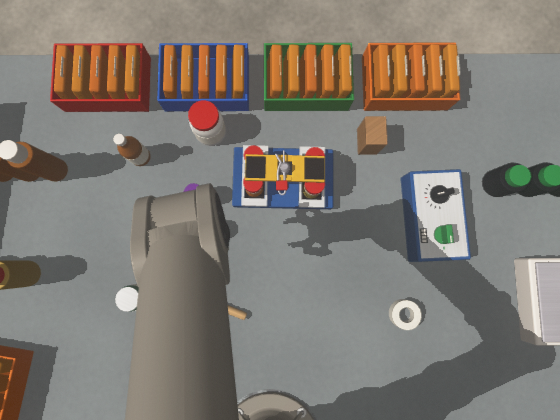

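View pics/side21.png

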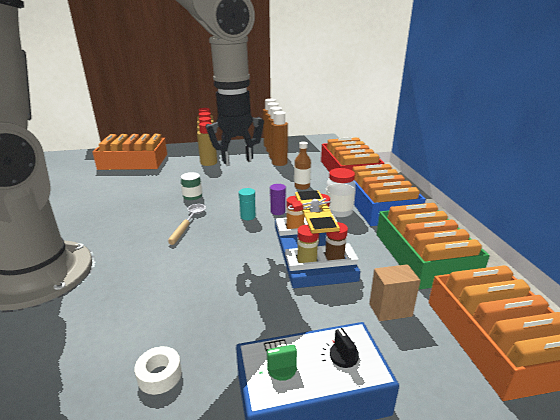

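Run:
```python
from meas import *
d=load('top21'); P=cloud(d); Z=P[...,2]; hsv=cv2.cvtColor(d['color'],cv2.COLOR_RGB2HSV).astype(int); H,S,V=hsv[...,0],hsv[...,1],hsv[...,2]
red=((H<8)|(H>172))&(S>150)&(V>60)&(abs(P[...,0]-.595)<.02)&(abs(P[...,1]+.03)<.02)
for k,c,st in comps(red,15): print('clip',c,st,P[k].mean(0),ray(d,*c,.134)[:2])
m=(abs(Z-.122)<.006)&(abs(P[...,0]-.635)<.045)&(abs(P[...,1]+.035)<.11)
for k,c,st in comps(m,100): print('bar',st[4],cv2.minAreaRect((P[k][:,:2]*1000).astype(np.float32)),np.median(Z[k]))
cv2.imwrite('pics/c28.png',cv2.resize(d['color'][140:210,230:340,::-1],None,fx=7,fy=7,interpolation=cv2.INTER_CUBIC))
```

```text
clip [281.01980198 184.9009901 ] [276 180  11  10 101] [ 0.59334194 -0.02738801  0.13379308] [ 0.59330176 -0.02738035]
bar 1857 ((635.6350708007812, -35.844688415527344), (178.9327392578125, 60.948062896728516), 88.60562896728516) 0.12186476303590636
```

View pics/c28.png

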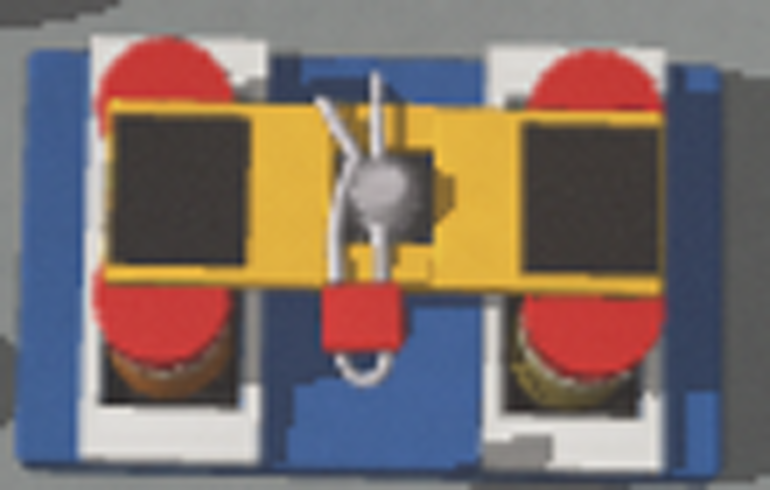

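```bash
python3 -c "
from h import *; print(r.hand_in())"
```

```text
the job is handed in; nothing more can be done
None
```

The shaker is set up, both controls are set, and I handed the job in at about 62 s of the 210 s allowed.

What I did and what the last checks showed:

- **Jars:** All four are upright in their own pockets. Their lid tops measured 109.5 mm against the expected 110 mm, read just before the bar went on. The later pictures show them unchanged.
- **Bar:** It lies flat over the pin, lengthwise over both pairs of jars. Its top measured 121.9 mm against 122 mm, and its centre is about 1 mm from the post.
- **Clip:** The straight leg goes through the hole and the wavy leg sits round the shank. I pushed it about 6 mm too deep, pulled it back and released it. The grip and tip now read within about 1.5 mm of the home position. The grip end hangs slightly low because of the play in the hole, and I did not feel a clear 5–10 N snap in the force readings.
- **Counter knob:** I turned it anticlockwise until it stopped, with about 1.3 N m of resistance. It now points at the green zero mark.
- **Black dial:** I turned it clockwise from its off stop. It now points at the red fourth mark. The camera measured about 78 to 83 degrees of turn, against 80 for four clicks.

**Other things:**
- While I lined up for the clip, the fingertips touched the counter at about 34 N, under the 40 N limit.
- I saw nothing else disturbed on the counter. In the last top view the arm hid the turquoise look-alike and part of the purple one, but both are visible standing in the side view.

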